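Rack two specimen tubes in order, then uncap the specimen jar and hold the cap over it

TASK

Get this specimen ready to be shared out: stand the red-capped tube all the way down in the rack pocket marked with one dot, then the white-capped tube in the pocket marked with two dots, lowering them in rather than dropping them. Then unscrew the tight yellow cap of the square jar (anticlockwise seen from above, rather less than a quarter turn) while its holder braces it, stop turning as soon as the threads let go, and lift the cap straight up about 2 cm clear of the mouth, leaving the jar seated in its holder. Finish while still holding the cap still and level just above the open mouth, keep it over the mouth throughout and never put it down, and leave everything else on the table alone.

Things in the scene. Friction and masses are not known exactly. Their poses are not given: they have to be found in the camera images.
- red_tube: Capped specimen tube, 88 mm tall: clear round body 26 mm across with a bevelled foot, red ribbed screw cap 30 mm across on the top 17 mm. 30 g. Origin at the centre of its underside, z up its axis. Starts standing on the table; goes into pocket 1. Its foot stands 12 mm above the table when fully down in the rack.
- white_tube: Capped specimen tube, 88 mm tall: clear round body 26 mm across with a bevelled foot, white ribbed screw cap 30 mm across on the top 17 mm. 30 g. Origin at the centre of its underside, z up its axis. Starts standing on the table; goes into pocket 2. Its foot stands 12 mm above the table when fully down in the rack.
- pocket1 (a point): Centre of the mouth of the rack pocket marked with one black dot, 56 mm above the table; z up, y along the row. The rack is a fixed white block 76 x 172 x 56 mm with three pockets in a row, 56 mm apart, the one-dot pocket at the +y end, dots on the robot's side. Each pocket: round, 28 mm across, 44 mm deep, bevelled mouth.
- pocket2 (a point): Centre of the mouth of the middle rack pocket, marked with two dots; same size and axes as pocket 1.
- holder: Blue block 96 x 96 x 34 mm on a steel flange 96 x 130 mm, fixed to the table, with a square well 61.5 mm wide and 26 mm deep that keeps the jar from turning. Origin at the centre of its underside, z up.
- well (a point): Centre of the floor of the holder's well, 8 mm above the table; the jar's underside rests here.
- jar: White square specimen jar, 0.24 kg, loose in the holder's well: body 60 x 60 x 58 mm, sloping shoulder, then a round neck 44 mm across from 68 to 96 mm above its underside. The neck carries three short thread ridges (70 degrees long, 25 mm out, 83 to 87 mm above the underside), each with an end stop, and gaps between. Origin at the centre of its underside, z up, x and y square to its sides.
- mouth (a point): Centre of the jar's open mouth, on the relaxed rubber seal ring that tops the neck, 101 mm above the jar's underside (109 mm above the table). The screwed-on cap squeezes this ring, which presses it up with about 15 N: it takes up to 0.5 N m to turn the cap, so grip firmly. Until the lugs are free, lifting the cap lifts the jar.
- cap: Yellow ribbed cap, 56 mm across, 24 mm tall, three lugs inside. Origin: centre of its open underside, z up; when on, 78 to 80 mm above the jar's underside (top 111 mm above the table). Starts with its x axis 60 to 84 degrees clockwise of the jar's; turned anticlockwise (rising 1 to 2 mm), its lugs are free from 19 degrees before the x axes agree to 17 degrees after, where they meet the next ridges.
- blue_tube: Capped specimen tube, 88 mm tall: clear round body 26 mm across with a bevelled foot, blue ribbed screw cap 30 mm across on the top 17 mm. 30 g. Origin at the centre of its underside, z up its axis. Stands in the three-dot pocket; leave alone.
- dropper: White dropper bottle with a teal tip, 26 mm across, 68 mm tall, origin under its centre; leave alone.
- keypad: Cream keypad handset lying flat, 125 x 75 x 24 mm, origin under its centre; leave alone.
- tape: Roll of white tape lying flat, 72 mm across, 25 mm tall, origin under its centre; leave alone.
- marker: White marker with a blue cap lying flat, 125 x 13 x 13 mm, origin under its centre; leave alone.
There are look-alikes about, which are no part of the job. Of the things shaped like the cap, the yellow one is meant.

How it is judged:
On the way, in this order (a step that is already met when the one before it is completed fails the run):
1. the red-capped tube stands fully down in the one-dot pocket, let go (horizontal distance between red_tube and pocket1 below 0.005 m and z of red_tube in the frame of pocket1 below -0.04 m and angle between red_tube's own z axis and vertical below 0.1 rad and contact force between the fingers and red_tube below 0.1 N), for 0.2 s.
2. then the white-capped tube stands fully down in the two-dot pocket, let go (all of step 1 and horizontal distance between white_tube and pocket2 below 0.005 m and z of white_tube in the frame of pocket2 below -0.04 m and angle between white_tube's own z axis and vertical below 0.1 rad and contact force between the fingers and white_tube below 0.1 N), for 0.2 s.
3. then the cap is unscrewed and comes off its threads in the fingers, not turned on past letting go, the jar still seated (z of cap in the frame of mouth above -0.012 m and angle between the x axis of cap and the x axis of jar, either way round below 0.75 rad and contact force between the fingers and cap above 1 N and horizontal distance between jar and well below 0.004 m and z of jar in the frame of well below 0.003 m and angle between jar's own z axis and vertical below 0.05 rad), for 0.1 s.
At the end, for the whole second after the job is handed in: Fingers hold the cap still, level (0.15 rad), clear of the jar, 5 to 40 mm above the mouth and within 12 mm of its axis, its x axis within 0.75 rad of the jar's; jar upright on the well floor (3 mm); both tubes let go, upright, within 5 mm of their pocket's axis and 40 mm deep or more (all of step 2 and z of cap in the frame of mouth between 0.005 and 0.04 m and horizontal distance between cap and mouth below 0.012 m and angle between cap's own z axis and vertical below 0.15 rad and angle between the x axis of cap and the x axis of jar, either way round below 0.75 rad and contact force between the fingers and cap above 1 N and contact force between cap and jar below 0.1 N and linear speed of cap below 0.02 m/s and horizontal distance between jar and well below 0.004 m and z of jar in the frame of well below 0.003 m and angle between jar's own z axis and vertical below 0.05 rad); the arm keeps its last pose, push and grip.
It fails at once if the jar is lifted out of its holder or tipped (z of jar in the frame of well above 0.01 m or angle between jar's own z axis and vertical above 0.15 rad).
It fails at once if the cap is taken away from above the mouth (distance between cap and mouth above 0.1 m or horizontal distance between cap and mouth above 0.04 m).
It fails at once if a tube is dropped ((contact force between the fingers and red_tube below 0.05 N and linear speed of red_tube above 0.75 m/s) or (contact force between the fingers and white_tube below 0.05 N and linear speed of white_tube above 0.75 m/s)).
It fails at once if something else on the table is moved by more than 30 mm (distance of any of blue_tube, dropper, keypad, tape, marker from where it was at the start of the episode above 0.03 m).
It also fails if it takes over 69 s, if anything falls off the work surface, if the arm or the gripper's body presses on something with over 40 N, if the wrist force passes 120 N, or if a joint passes its speed limit or range.

ROBOT

A 7-joint arm with a two-finger parallel gripper is mounted at the origin on the work surface. World frame = base frame: x ahead of the robot, y to its left, z up, the work surface at z = 0. Lengths are in m, angles in rad, forces in N, time in s.
With the tool pointing down it reaches from about 0.425 to 0.925 m from the base axis. Payload 6.8 kg.
Tool frame: the origin (TCP) lies on the mounting face of the last link; the fingertips stand 173 mm ahead of it and the grasp point (between the pads) lies 155 mm ahead of it; z points along the fingers, y is the line along which they close (so a half turn about z gives the same grasp; the last joint's range is limited). The gripper opens to 85 mm and grips with 20 to 120 N. Pads are 22 mm wide; open, the fingers measure 114 mm over their backs; the gripper's body (76 mm by 85 mm) begins 54 mm behind the grasp point. The pads swing forward as they close: fully open they stand 13 mm farther back than shut.
Start: joints at [-1.353, 0.477, 0.022, 1.555, -0.011, 1.109, -0.083], TCP at [0.216, 0.64, 0.405] pointing down, gripper open.
Joint ranges: [-2.96, 2.96], [-0.34, 2.1], [-1.41, 1.46], [0.24, 2.44], [-1.37, 4.51], [0.17, 1.92], [-2.96, 2.96]. Speed limits (rad/s): [2.39, 2.39, 3.14, 3.14, 3.14, 3.14, 3.14].

INTERFACE

Orientations are given as a rotation vector (axis times angle).
In Python, from bench import r gives the robot as it stands.
- The arm moves only by the tool arm_command, never from a script. Its argument "plan" is a list of rows, each an object of numbers: "claw": the closure, from 0 (fully open) to 1 (shut); "tx", "ty", "tz": the shift along the tool's x, y, z in m; "ax", "ay", "az": the turn, a rotation vector about the tool's x, y, z in degrees. A call has exactly 10 rows; each row shifts and turns the commanded pose from where the row before left it, along the tool's axes as they then stand; what a row does not reach is not made up. A row lasts 1/12 s, in which the tool goes at most 41.7 mm and 7.16 degrees, less where a joint would pass 70% of its speed; a pose out of reach is approached as far as the arm can. A call is refused whole if a number of a shift passes 0.0417 or a number of a turn 7.16, either way. A call with a gripper value outside its range is refused whole. The fingers move at their own pace and stop on an object; "squeeze" is the grip in N (left out, the last holds). Time passes only in rows, so rows that do not move let the fingers close, or fill a call up. It gives the time, the measured TCP pose, the force, the opening and the grip force at its end, in the units of the state.
- r.get_obs(): the state, without advancing time (a new reading comes with each control period).
- r.grab_frame(name): name is "scene" or "top" or "wrist"; returns the picture (400x640x3 uint8, red, green, blue); there is no depth.
- r.camera_model(name): a dict with "fx", "fy", "cx", "cy" (pixels), "position" and "orientation" of the camera in the world; the wrist camera has in their place "tool_from_camera" (4x4, takes a point from camera to tool coordinates, whose origin is the TCP and whose axes are the flange's). Camera axes: x right, y up, looking along -z (the intrinsics and any distortion apply to the point x, -y, -z); pixel columns grow to the right and rows downward; lengths in m; the calibration is good to about 2 mm. The wrist camera is an equidistant fisheye: a pixel r from the principal point sees the ray r / f radians off the axis. A picture is of the moment at which its call begins: read the wrist's pose just before it. camera_model takes no time and is no camera call.
- r.hand_in(): hands the job in; it is judged then, once.
Trained networks look in the newest picture that a camera, given by its name, has taken for a name from the list of things; names that differ only in an ending like _2 or _b are one class to them, and where a whole thing is asked for, a point or a joint stands for the part that bears it (a point fixed in the world has none). Each returns a list of dicts, best first, with "confidence" (0 to 1); they miss things now and then, are a little off and sometimes report something else, mostly with a low value. They report only what shows in the picture. A call takes as long as a camera call. They do not tell look-alikes from the thing itself.
- r.boxes_of(target, camera): "location" ([x, y, z] in m, in the coordinates of the camera as it stood for that picture, good to about 4 mm: the middle of the surface that is visible of it).
- r.tip_of(target, camera): "location" ([x, y, z] in m, in the coordinates of the camera as it stood for that picture, good to about 4 mm: a listed point, or the origin of a listed thing).
The state is a dict: "clock": time; "joints": joint angles; "qvel": joint speeds; "tau": joint torques, N m; "tcp_pos": TCP position; "orientation": TCP orientation; "contact_force": force on the tool from outside, world axes, zero at the start; "moment": the same for the moment, N m; "grip_width": finger opening in m; "gripper_force": force on a finger pad.
Only numpy, scipy, OpenCV 4.12 (cv2) and the standard library are available. Lean on these libraries where they do the work, as an engineer would, in place of code of your own. Each camera call takes 0.05 s, during which the arm holds its last target. There are 200 camera calls.

## Working session

There is one attempt and no reset: what is moved stays moved. The work goes in short steps, Python scripts to look and compute and a tool call to move; the robot and the scene stay as the last step left them, time stands still between calls to the robot, and variables do not carry over. Pictures are saved under pics/ and viewed, at most 10 in all, crops included, and the job is handed in when it is done.

Besides the shell and the picture viewer there is one more tool, called after "Emit:" as name([rows], argument=value, ...), one row to a line, values as JSON. arm_command: Moves the arm, as the interface text tells. Its arguments: {"type":"object","properties":{"plan":{"type":"array","items":{"type":"object","properties":{"claw":{"type":"number"},"tx":{"type":"number"},"ty":{"type":"number"},"tz":{"type":"number"},"ax":{"type":"number"},"ay":{"type":"number"},"az":{"type":"number"}}}},"squeeze":{"type":"number"}},"required":["plan"]}

```bash
mkdir -p pics; cat > h.py <<'E'
import numpy as np, cv2
from scipy.spatial.transform import Rotation as R
from bench import r
def rot(o):
    o=np.array(o,float)
    if o.shape==(3,3): return o
    return R.from_rotvec(o).as_matrix() if o.size==3 else R.from_quat(o).as_matrix()
def cam(name,obs=None):
    m=r.camera_model(name)
    if 'position' in m: return m,rot(m['orientation']),np.array(m['position'])
    o=obs or r.get_obs(); T=np.array(m['tool_from_camera']); W=rot(o['orientation'])
    return m,W@T[:3,:3],W@T[:3,3]+np.array(o['tcp_pos'])
E
python3 - <<'E'
from h import *
o=r.get_obs(); print(o)
for c in ['scene','top','wrist']:
    m,Rc,p=cam(c,o); print(c,m)
    f=r.grab_frame(c); cv2.imwrite(f'pics/{c}0.png',f[:,:,::-1])
    for t in ['red_tube','white_tube','pocket1','pocket2','well','jar','cap','mouth','blue_tube','dropper','keypad','tape','marker']:
        print(c,t,[(np.round(Rc@np.array(d['location'])+p,3).tolist(),round(d['confidence'],2)) for d in r.tip_of(t,c)[:4]])
E
```

```text
{'clock': 0.0, 'joints': array([-1.35309193,  0.47780001,  0.02235438,  1.55647249, -0.01148471,
        1.10929788, -0.08312388]), 'qvel': array([ 0.00023226,  0.00140184, -0.00017725, -0.00040472,  0.00029781,
       -0.00152613, -0.00027399]), 'tau': array([ 4.74536421e-06, -5.96433413e+01,  1.60779387e+00, -2.81204242e+01,
        1.24213859e-02,  9.06727393e-03,  2.61746840e-05]), 'tcp_pos': array([0.21595932, 0.63922165, 0.40371689]), 'orientation': array([-5.09501976e-01, -3.09985602e+00,  2.89610692e-03]), 'contact_force': array([0.24354325, 0.72825031, 0.06119168]), 'moment': array([ 0.01464045, -0.02313084,  0.03203925]), 'gripper_force': 0.0, 'grip_width': 0.08569242006181153}
scene {'fx': 369.27505031657137, 'fy': 369.27505031657137, 'cx': 317.39298306791466, 'cy': 205.14810210697138, 'position': array([ 1.19892868, -0.12327886,  0.59705729]), 'orientation': array([0.77040162, 0.68206852, 1.34787853])}
scene red_tube [([0.467, 0.329, 0.004], 0.61), ([0.518, -0.289, 0.007], 0.54)]
scene white_tube [([0.586, 0.324, 0.0], 0.59)]
scene pocket1 [([0.552, 0.003, 0.054], 0.86), 
[... 1928 characters left out ...]
[ 6.26244223e-04,  3.17191934e-01, -9.48361157e-01,
         3.05334057e-02],
       [ 0.00000000e+00,  0.00000000e+00,  0.00000000e+00,
         1.00000000e+00]])}
wrist red_tube []
wrist white_tube []
wrist pocket1 [([0.523, -0.287, 0.086], 0.39)]
wrist pocket2 [([0.523, -0.287, 0.086], 0.39)]
wrist well [([0.52, -0.288, 0.008], 0.89)]
wrist jar [([0.521, -0.286, 0.011], 0.82)]
wrist cap [([0.518, -0.288, 0.084], 0.6), ([0.475, -0.43, 0.005], 0.6)]
wrist mouth [([0.52, -0.288, 0.109], 0.59)]
wrist blue_tube []
wrist dropper [([0.522, -0.283, 0.01], 0.35)]
wrist keypad [([0.373, 0.029, 0.001], 0.92), ([0.522, -0.286, 0.085], 0.54)]
wrist tape []
wrist marker [([0.378, -0.142, 0.001], 0.54)]
```

View pics/scene0.png

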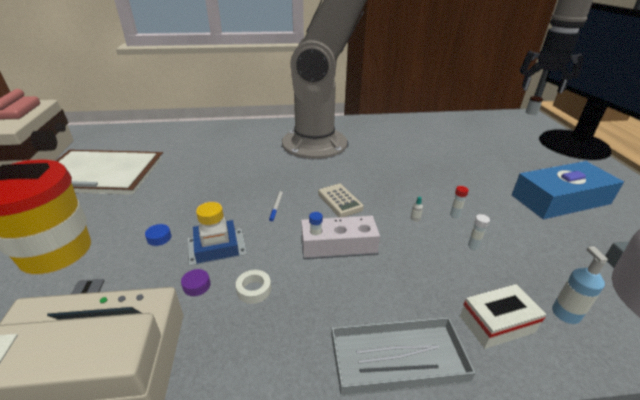

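View pics/top0.png

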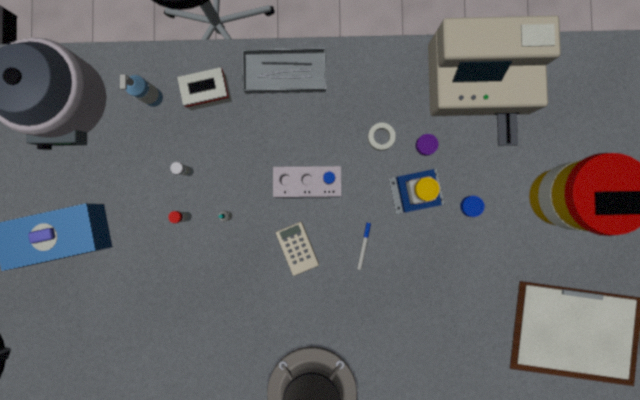

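Scene/top agree: the red tube is at top (176,217), the white tube at (178,169), the rack pockets at (285,180) and (307,180), and the jar with the yellow cap at (427,190). The blue and purple caps are decoys. First I turn the tool so that tool y = world x and go above the red tube.

Emit:
arm_command([
  {"az": 7.13, "claw": 0},
  {"az": 7.13},
  {"az": 7.13},
  {"az": 7.13},
  {"az": 7.13},
  {"az": 7.13},
  {"az": 7.13},
  {"az": 7.13},
  {"az": 7.13},
  {"az": 7.13},
], squeeze=40)

```text
invalid input at $.plan[0]: expected keys claw, tx, ty, tz, ax, ay, az
```

Emit:
arm_command([
  {"tx": -0.03, "ty": 0.025, "tz": 0.006},
  {"tx": -0.03, "ty": 0.025, "tz": 0.006},
  {"tx": -0.03, "ty": 0.025, "tz": 0.006},
  {"tx": -0.03, "ty": 0.025, "tz": 0.006},
  {"tx": -0.03, "ty": 0.025, "tz": 0.006},
  {"tx": -0.03, "ty": 0.025, "tz": 0.006},
  {"tx": -0.03, "ty": 0.025, "tz": 0.006},
  {"tx": -0.03, "ty": 0.025, "tz": 0.006},
  {"tx": -0.03, "ty": 0.025, "tz": 0.006},
  {"tx": -0.03, "ty": 0.025, "tz": 0.006},
])

```text
invalid input at $.plan[0]: expected keys claw, tx, ty, tz, ax, ay, az
```

Emit:
arm_command([
  {"claw": 0, "tx": 0, "ty": 0, "tz": 0, "ax": 0, "ay": 0, "az": 7.13},
  {"claw": 0, "tx": 0, "ty": 0, "tz": 0, "ax": 0, "ay": 0, "az": 7.13},
  {"claw": 0, "tx": 0, "ty": 0, "tz": 0, "ax": 0, "ay": 0, "az": 7.13},
  {"claw": 0, "tx": 0, "ty": 0, "tz": 0, "ax": 0, "ay": 0, "az": 7.13},
  {"claw": 0, "tx": 0, "ty": 0, "tz": 0, "ax": 0, "ay": 0, "az": 7.13},
  {"claw": 0, "tx": 0, "ty": 0, "tz": 0, "ax": 0, "ay": 0, "az": 7.13},
  {"claw": 0, "tx": 0, "ty": 0, "tz": 0, "ax": 0, "ay": 0, "az": 7.13},
  {"claw": 0, "tx": 0, "ty": 0, "tz": 0, "ax": 0, "ay": 0, "az": 7.13},
  {"claw": 0, "tx": 0, "ty": 0, "tz": 0, "ax": 0, "ay": 0, "az": 7.13},
  {"claw": 0, "tx": 0, "ty": 0, "tz": 0, "ax": 0, "ay": 0, "az": 7.13},
], squeeze=40)

```text
clock: 2.93
tcp_pos: [0.216, 0.6395, 0.4047]
orientation: [-2.227, -2.215, -0.0]
contact_force: [-0.3, 0.7, -1.0]
grip_width: 0.0856
gripper_force: 0.0
```

Emit:
arm_command([
  {"claw": 0, "tx": -0.03, "ty": 0.025, "tz": 0.005, "ax": 0, "ay": 0, "az": 0},
  {"claw": 0, "tx": -0.03, "ty": 0.025, "tz": 0.005, "ax": 0, "ay": 0, "az": 0},
  {"claw": 0, "tx": -0.03, "ty": 0.025, "tz": 0.005, "ax": 0, "ay": 0, "az": 0},
  {"claw": 0, "tx": -0.03, "ty": 0.025, "tz": 0.005, "ax": 0, "ay": 0, "az": 0},
  {"claw": 0, "tx": -0.03, "ty": 0.025, "tz": 0.005, "ax": 0, "ay": 0, "az": 0},
  {"claw": 0, "tx": -0.03, "ty": 0.025, "tz": 0.005, "ax": 0, "ay": 0, "az": 0},
  {"claw": 0, "tx": -0.03, "ty": 0.025, "tz": 0.005, "ax": 0, "ay": 0, "az": 0},
  {"claw": 0, "tx": -0.03, "ty": 0.025, "tz": 0.005, "ax": 0, "ay": 0, "az": 0},
  {"claw": 0, "tx": -0.03, "ty": 0.025, "tz": 0.005, "ax": 0, "ay": 0, "az": 0},
  {"claw": 0, "tx": -0.03, "ty": 0.025, "tz": 0.005, "ax": 0, "ay": 0, "az": 0},
])

```text
clock: 3.77
tcp_pos: [0.4671, 0.3381, 0.3548]
orientation: [-2.22, -2.222, -0.001]
contact_force: [0.6, -0.4, 0.2]
grip_width: 0.0857
gripper_force: 0.0
```

```bash
cat > look.py <<'E'
from h import *
import sys
def look(names,c='wrist',n=2):
    for i in range(n):
        o=r.get_obs(); m,Rc,p=cam(c,o); f=r.grab_frame(c)
        for t in names:
            print(t,[(np.round(Rc@np.array(d['location'])+p,4).tolist(),round(d['confidence'],2)) for d in r.tip_of(t,c)[:3]])
    o=r.get_obs(); print('t',o['clock'],np.round(o['tcp_pos'],4),np.round(rot(o['orientation']),3).tolist(),'q',np.round(o['joints'],2),np.round(o['contact_force'],2),np.round(o['moment'],2),round(o['grip_width'],4),o['gripper_force'])
    return f
if __name__=='__main__':
    f=look(sys.argv[2:]); cv2.imwrite(f'pics/{sys.argv[1]}.png',f[:,:,::-1])
E
python3 look.py w1 red_tube white_tube pocket1
```

```text
red_tube [([0.465, 0.3289, -0.0056], 0.86)]
white_tube [([0.5832, 0.3235, -0.0033], 0.96)]
pocket1 []
red_tube [([0.4643, 0.3247, -0.0057], 0.67)]
white_tube [([0.5854, 0.3196, -0.0015], 0.61), ([0.3729, 0.0321, 0.0015], 0.16)]
pocket1 [([0.4634, 0.2238, 0.0001], 0.54)]
t 4.1667 [0.4652 0.3413 0.3548] [[-0.004, 1.0, -0.0], [1.0, 0.004, 0.001], [0.001, -0.0, -1.0]] q [-1.04  0.39  0.38  1.87 -0.18  0.92 -0.57] [-0.82  0.23 -0.66] [-0.01  0.02 -0.  ] 0.0852 0.0
```

View pics/w1.png

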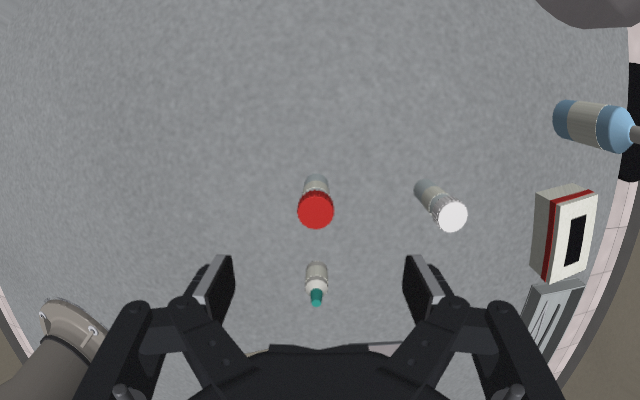

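The wrist view shows the red cap top at (315.5,210) and the white cap top at (452,216), with the fingers at 225/410. I'll intersect those rays with z = 0.088.

```bash
cat >> h.py <<'E'
def pix2plane(u,v,z,o,c='wrist'):
    m,Rc,p=cam(c,o); a=np.array([(u-m['cx'])/m['fx'],(v-m['cy'])/m['fy']])
    if c=='wrist':
        th=np.linalg.norm(a); s=np.sin(th)/th; d=np.array([a[0]*s,-a[1]*s,-np.cos(th)])
    else: d=np.array([a[0],-a[1],-1])
    d=Rc@d; return p+d*(z-p[2])/d[2]
def blob(f,lo,hi,box=None):
    h=cv2.cvtColor(f,cv2.COLOR_RGB2HSV); m=cv2.inRange(h,lo,hi)
    if box: k=np.zeros_like(m); k[box[1]:box[3],box[0]:box[2]]=1; m=m*k
    n,_,st,ce=cv2.connectedComponentsWithStats(m); i=1+np.argmax(st[1:,4]); return ce[i],st[i]
E
python3 - <<'E'
from h import *
o=r.get_obs(); print(o['tcp_pos'])
f=cv2.imread('pics/w1.png')[:,:,::-1].copy()
print(blob(f,(0,150,120),(10,255,255),(280,160,360,250)), pix2plane(315.5,210,.088,o),pix2plane(452,216,.088,o))
g=cv2.imread('pics/top0.png')[:,:,::-1].copy()
for u,v,z in [(176,217,.088),(177.5,168.5,.088),(285,180,.056),(307,180,.056),(329.5,178,.1),(427.5,190,.111)]: print(pix2plane(u,v,z,None,'top'))
E
```

```text
[0.46516068 0.34132412 0.35478162]
(array([315.09471585, 210.37587238]), array([ 297,  190,   37,   39, 1003], dtype=int32)) [0.46169847 0.33415883 0.088     ] [0.58140678 0.32836836 0.088     ]
[0.46353682 0.3234435  0.088     ]
[0.58280254 0.31967118 0.088     ]
[0.55240152 0.05842136 0.056     ]
[0.55141549 0.00254498 0.056     ]
[ 0.55165479 -0.05419444  0.1       ]
[ 0.51803784 -0.28599661  0.111     ]
```

Emit:
arm_command([
  {"claw": 0, "tx": -0.0075, "ty": -0.0035, "tz": 0.01, "ax": 0, "ay": 0, "az": 0},
  {"claw": 0, "tx": 0, "ty": 0, "tz": 0.01, "ax": 0, "ay": 0, "az": 0},
  {"claw": 0, "tx": 0, "ty": 0, "tz": 0.01, "ax": 0, "ay": 0, "az": 0},
  {"claw": 0, "tx": 0, "ty": 0, "tz": 0.01, "ax": 0, "ay": 0, "az": 0},
  {"claw": 0, "tx": 0, "ty": 0, "tz": 0.01, "ax": 0, "ay": 0, "az": 0},
  {"claw": 0, "tx": 0, "ty": 0, "tz": 0.01, "ax": 0, "ay": 0, "az": 0},
  {"claw": 0, "tx": 0, "ty": 0, "tz": 0.01, "ax": 0, "ay": 0, "az": 0},
  {"claw": 0, "tx": 0, "ty": 0, "tz": 0, "ax": 0, "ay": 0, "az": 0},
  {"claw": 0, "tx": 0, "ty": 0, "tz": 0, "ax": 0, "ay": 0, "az": 0},
  {"claw": 0, "tx": 0, "ty": 0, "tz": 0, "ax": 0, "ay": 0, "az": 0},
])

```text
clock: 5.0
tcp_pos: [0.463, 0.3322, 0.2849]
orientation: [2.221, 2.222, 0.001]
contact_force: [-0.9, -0.6, -1.1]
grip_width: 0.0854
gripper_force: 0.0
```

```bash
python3 - <<'E'
from h import *
for i in range(3):
    o=r.get_obs(); f=r.grab_frame('wrist'); c,st=blob(f,(0,150,90),(10,255,255),(240,150,400,330)); m=cam('wrist',o)
    # top disc: use min-enclosing of bright red
    q=pix2plane(*c,.088,o); print(o['tcp_pos'],c,st,q-o['tcp_pos'])
cv2.imwrite('pics/w2.png',f[100:340,200:440,::-1].repeat(2,0).repeat(2,1))
E
```

```text
[0.46296897 0.33219197 0.28486645] [320.36575682 239.53796526] [ 296  214   50   52 2015] [ 0.00025197  0.00043866 -0.19686645]
[0.46302668 0.33223333 0.28513498] [320.13412817 239.48832588] [ 296  214   49   52 2013] [ 1.84078434e-04  4.17132875e-04 -1.97134983e-01]
[0.46304344 0.33225371 0.28527501] [320.11878728 239.48459245] [ 296  214   49   52 2012] [ 0.00021168  0.0003997  -0.19727501]
```

View pics/w2.png

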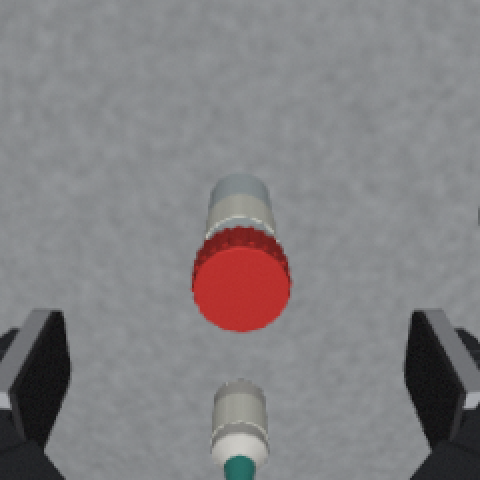

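The cap top centre is at (321,244.5): nearly central, about 2.5 mm toward −y. I'll descend 54 mm, close and lift.

Emit:
arm_command([
  {"claw": 0, "tx": -0.0025, "ty": 0, "tz": 0.009, "ax": 0, "ay": 0, "az": 0},
  {"claw": 0, "tx": 0, "ty": 0, "tz": 0.009, "ax": 0, "ay": 0, "az": 0},
  {"claw": 0, "tx": 0, "ty": 0, "tz": 0.009, "ax": 0, "ay": 0, "az": 0},
  {"claw": 0, "tx": 0, "ty": 0, "tz": 0.009, "ax": 0, "ay": 0, "az": 0},
  {"claw": 0, "tx": 0, "ty": 0, "tz": 0.009, "ax": 0, "ay": 0, "az": 0},
  {"claw": 0, "tx": 0, "ty": 0, "tz": 0.009, "ax": 0, "ay": 0, "az": 0},
  {"claw": 1, "tx": 0, "ty": 0, "tz": 0, "ax": 0, "ay": 0, "az": 0},
  {"claw": 1, "tx": 0, "ty": 0, "tz": 0, "ax": 0, "ay": 0, "az": 0},
  {"claw": 1, "tx": 0, "ty": 0, "tz": 0, "ax": 0, "ay": 0, "az": 0},
  {"claw": 1, "tx": 0, "ty": 0, "tz": 0, "ax": 0, "ay": 0, "az": 0},
], squeeze=30)

```text
clock: 5.98
tcp_pos: [0.463, 0.3298, 0.2312]
orientation: [2.221, 2.222, 0.002]
contact_force: [0.2, -0.1, -0.4]
grip_width: 0.0382
gripper_force: 0.0
```

Emit:
arm_command([
  {"claw": 1, "tx": 0, "ty": 0, "tz": 0, "ax": 0, "ay": 0, "az": 0},
  {"claw": 1, "tx": 0, "ty": 0, "tz": 0, "ax": 0, "ay": 0, "az": 0},
  {"claw": 1, "tx": 0, "ty": 0, "tz": 0, "ax": 0, "ay": 0, "az": 0},
  {"claw": 1, "tx": 0, "ty": 0, "tz": 0, "ax": 0, "ay": 0, "az": 0},
  {"claw": 1, "tx": 0, "ty": 0, "tz": 0, "ax": 0, "ay": 0, "az": 0},
  {"claw": 1, "tx": 0, "ty": 0, "tz": 0, "ax": 0, "ay": 0, "az": 0},
  {"claw": 1, "tx": 0, "ty": 0, "tz": 0, "ax": 0, "ay": 0, "az": 0},
  {"claw": 1, "tx": 0, "ty": 0, "tz": 0, "ax": 0, "ay": 0, "az": 0},
  {"claw": 1, "tx": 0, "ty": 0, "tz": 0, "ax": 0, "ay": 0, "az": 0},
  {"claw": 1, "tx": 0, "ty": 0, "tz": 0, "ax": 0, "ay": 0, "az": 0},
])

```text
clock: 6.82
tcp_pos: [0.463, 0.3298, 0.2312]
orientation: [2.221, 2.222, 0.002]
contact_force: [-0.6, 0.3, 6.4]
grip_width: 0.029
gripper_force: 29.8
```

Emit:
arm_command([
  {"claw": 1, "tx": 0, "ty": 0, "tz": -0.013, "ax": 0, "ay": 0, "az": 0},
  {"claw": 1, "tx": 0, "ty": 0, "tz": -0.013, "ax": 0, "ay": 0, "az": 0},
  {"claw": 1, "tx": 0, "ty": 0, "tz": -0.013, "ax": 0, "ay": 0, "az": 0},
  {"claw": 1, "tx": 0, "ty": 0, "tz": -0.013, "ax": 0, "ay": 0, "az": 0},
  {"claw": 1, "tx": 0, "ty": 0, "tz": -0.013, "ax": 0, "ay": 0, "az": 0},
  {"claw": 1, "tx": 0, "ty": 0, "tz": -0.013, "ax": 0, "ay": 0, "az": 0},
  {"claw": 1, "tx": 0, "ty": 0, "tz": -0.013, "ax": 0, "ay": 0, "az": 0},
  {"claw": 1, "tx": 0, "ty": 0, "tz": -0.013, "ax": 0, "ay": 0, "az": 0},
  {"claw": 1, "tx": 0, "ty": 0, "tz": -0.013, "ax": 0, "ay": 0, "az": 0},
  {"claw": 1, "tx": 0, "ty": 0, "tz": -0.013, "ax": 0, "ay": 0, "az": 0},
])

```text
clock: 7.65
tcp_pos: [0.4624, 0.3294, 0.3609]
orientation: [-2.221, -2.222, 0.002]
contact_force: [0.6, -0.1, -0.3]
grip_width: 0.029
gripper_force: 29.7
```

Emit:
arm_command([
  {"claw": 1, "tx": -0.022, "ty": 0.009, "tz": 0, "ax": 0, "ay": 0, "az": 0},
  {"claw": 1, "tx": -0.022, "ty": 0.009, "tz": 0, "ax": 0, "ay": 0, "az": 0},
  {"claw": 1, "tx": -0.022, "ty": 0.009, "tz": 0, "ax": 0, "ay": 0, "az": 0},
  {"claw": 1, "tx": -0.022, "ty": 0.009, "tz": 0, "ax": 0, "ay": 0, "az": 0},
  {"claw": 1, "tx": -0.022, "ty": 0.009, "tz": 0, "ax": 0, "ay": 0, "az": 0},
  {"claw": 1, "tx": -0.022, "ty": 0.009, "tz": 0, "ax": 0, "ay": 0, "az": 0},
  {"claw": 1, "tx": -0.022, "ty": 0.009, "tz": 0, "ax": 0, "ay": 0, "az": 0},
  {"claw": 1, "tx": -0.022, "ty": 0.009, "tz": 0, "ax": 0, "ay": 0, "az": 0},
  {"claw": 1, "tx": -0.022, "ty": 0.009, "tz": 0, "ax": 0, "ay": 0, "az": 0},
  {"claw": 1, "tx": 0, "ty": 0, "tz": 0, "ax": 0, "ay": 0, "az": 0},
])

```text
clock: 8.48
tcp_pos: [0.5449, 0.1262, 0.3607]
orientation: [2.227, 2.213, -0.002]
contact_force: [0.5, -0.7, 0.5]
grip_width: 0.0286
gripper_force: 29.7
```

```bash
python3 look.py w3 red_tube pocket1 pocket2 blue_tube; python3 - <<'E'
import cv2
f=cv2.imread('pics/w3.png'); cv2.imwrite('pics/w3c.png',f)
E
```

```text
red_tube [([0.5479, 0.1224, 0.1251], 0.61), ([0.549, 0.0573, 0.0542], 0.34)]
pocket1 [([0.5505, 0.0551, 0.0582], 0.84)]
pocket2 [([0.5505, 0.0551, 0.0582], 0.84)]
blue_tube []
red_tube [([0.543, 0.1312, 0.1213], 0.86), ([0.5561, -0.0001, 0.0547], 0.53)]
pocket1 [([0.5526, 0.0532, 0.0565], 0.89), ([0.5561, -0.0027, 0.0571], 0.65)]
pocket2 [([0.5526, 0.0532, 0.0565], 0.89), ([0.5561, -0.0027, 0.0571], 0.65)]
blue_tube []
t 8.9833 [0.5436 0.1324 0.3606] [[-0.002, 1.0, -0.0], [1.0, 0.002, 0.0], [0.0, -0.0, -1.0]] q [-0.71  0.36  0.45  1.9  -0.19  0.92 -0.16] [-0.36 -0.4  -0.46] [ 0.01 -0.04  0.01] 0.0289 29.69685137271881
```

View pics/w3.png

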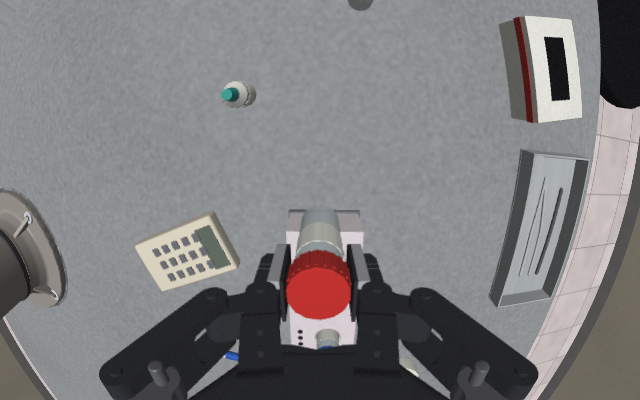

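Tube held upright, cap centre at (319,290); the rack's +y end shows at (288–362, 210–245), with its three dots at (300,340) beyond the caps. The arm is settled now; I'll average a few readings.

```bash
python3 - <<'E'
from h import *
P=[];Q=[]
for i in range(5):
    o=r.get_obs(); m,Rc,p=cam('wrist',o); f=r.grab_frame('wrist')
    for d in r.tip_of('pocket1','wrist')[:2]:
        x=Rc@np.array(d['location'])+p; print(np.round(x,4),round(d['confidence'],2))
    for d in r.tip_of('red_tube','wrist')[:1]:
        x=Rc@np.array(d['location'])+p; print('  tube-tcp',np.round(x-o['tcp_pos'],4))
print(o['tcp_pos'])
t=pix2plane(319,290,o['tcp_pos'][2]-.143,o); print('cap-tcp',t-o['tcp_pos'])
g=cv2.cvtColor(f,cv2.COLOR_RGB2GRAY)[195:345,275:375]
cv2.imwrite('pics/w4.png',cv2.resize(f[195:345,275:375,::-1],None,fx=5,fy=4,interpolation=cv2.INTER_CUBIC))
E
```

```text
[0.5501 0.0559 0.0543] 0.96
  tube-tcp [-0.0008 -0.001  -0.2369]
  tube-tcp [ 0.0022  0.0007 -0.2346]
  tube-tcp [ 1.000e-04 -4.800e-03 -2.383e-01]
  tube-tcp [ 0.0042 -0.0026 -0.2367]
[0.54384182 0.1316746  0.36068976]
cap-tcp [-0.00067565  0.00202626 -0.143     ]
```

View pics/w4.png

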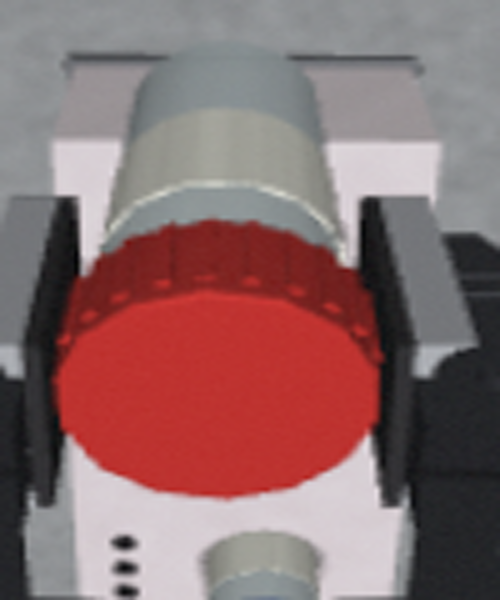

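```bash
python3 - <<'E'
from h import *
o=r.get_obs();print(o['tcp_pos'])
a=pix2plane(285,230,.056,o);b=pix2plane(363,230.7,.056,o)
print(a,b,np.linalg.norm(a-b)); d=(b-a)/np.linalg.norm(b-a); n=np.array([d[1],-d[0],0]); print('p1',(a+b)/2+.03*n,'p2',(a+b)/2+.086*n,'yaw',np.degrees(np.arctan2(d[1],d[0])))
z=o['tcp_pos'][2]
print('cap-tcp',pix2plane(318.8,293.4,z-.143,o)-o['tcp_pos'])
E
```

```text
[0.54381141 0.13169355 0.36067818]
[0.51019691 0.08886016 0.056     ] [0.58647379 0.08813671 0.056     ] 0.07628031777750698
p1 [0.54805082 0.05849978 0.056     ] p2 [0.54751971 0.0025023  0.056     ] yaw -0.5434110409396524
cap-tcp [-7.67334104e-04  1.38793788e-04 -1.43000000e-01]
```

Emit:
arm_command([
  {"claw": 1, "tx": -0.015, "ty": 0.0012, "tz": 0, "ax": 0, "ay": 0, "az": 0},
  {"claw": 1, "tx": -0.015, "ty": 0.0012, "tz": 0, "ax": 0, "ay": 0, "az": 0},
  {"claw": 1, "tx": -0.015, "ty": 0.0012, "tz": 0, "ax": 0, "ay": 0, "az": 0},
  {"claw": 1, "tx": -0.015, "ty": 0.0012, "tz": 0, "ax": 0, "ay": 0, "az": 0},
  {"claw": 1, "tx": -0.014, "ty": 0.0012, "tz": 0.01, "ax": 0, "ay": 0, "az": 0},
  {"claw": 1, "tx": 0, "ty": 0, "tz": 0.02, "ax": 0, "ay": 0, "az": 0},
  {"claw": 1, "tx": 0, "ty": 0, "tz": 0.02, "ax": 0, "ay": 0, "az": 0},
  {"claw": 1, "tx": 0, "ty": 0, "tz": 0.01, "ax": 0, "ay": 0, "az": 0},
  {"claw": 1, "tx": 0, "ty": 0, "tz": 0, "ax": 0, "ay": 0, "az": 0},
  {"claw": 1, "tx": 0, "ty": 0, "tz": 0, "ax": 0, "ay": 0, "az": 0},
])

```text
clock: 10.57
tcp_pos: [0.5499, 0.0578, 0.3006]
orientation: [-2.22, -2.222, 0.001]
contact_force: [0.5, -0.2, -1.2]
grip_width: 0.0292
gripper_force: 29.7
```

```bash
python3 - <<'E'
from h import *
r.grab_frame('wrist');r.grab_frame('wrist');o=r.get_obs(); print(o['clock'],o['tcp_pos'],o['contact_force'])
f=r.grab_frame('wrist'); s=r.grab_frame('scene')
a=cv2.resize(f[205:355,265:385],None,fx=4,fy=4,interpolation=cv2.INTER_CUBIC)
b=cv2.resize(s[180:260,290:390],None,fx=3.2,fy=4,interpolation=cv2.INTER_CUBIC)
im=np.zeros((600,800,3),np.uint8); im[:600,:480]=a; im[:320,480:800]=b
cv2.imwrite('pics/w5.png',im[:,:,::-1]); cv2.imwrite('pics/w5f.png',f[:,:,::-1]); cv2.imwrite('pics/s5.png',s[:,:,::-1])
E
```

```text
10.6667 [0.55041223 0.05786833 0.30167388] [-0.37931221  0.16209896  0.41614224]
```

View pics/w5.png

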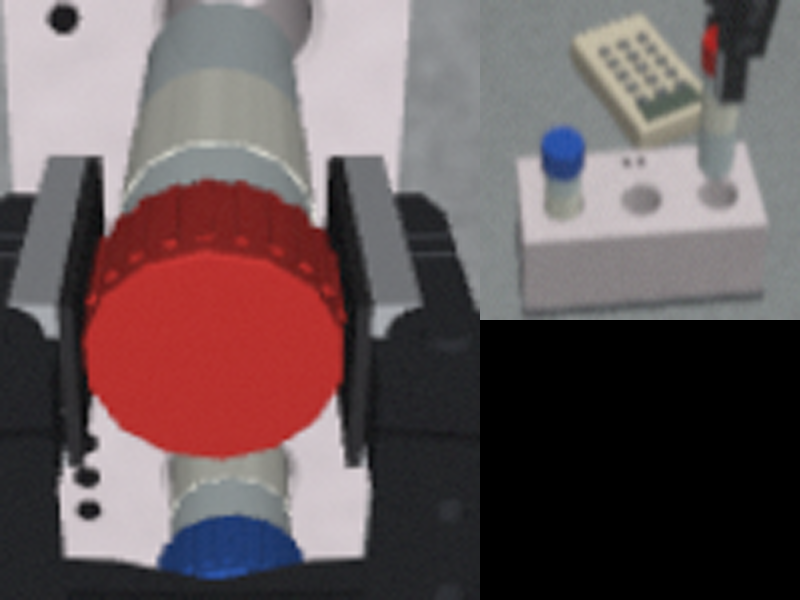

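The wrist view shows the tube foot almost over the pocket, with the rim visible to the right at crop (310,15). The scene view shows it just behind and above pocket 1. I'll overlay a predicted rim to measure the offset.

```bash
cat >> h.py <<'E'
def proj(P,o,c='wrist'):
    m,Rc,p=cam(c,o); q=(np.atleast_2d(P)-p)@Rc; a=np.c_[q[:,0],-q[:,1],-q[:,2]]
    if c=='wrist':
        rr=np.linalg.norm(a[:,:2],axis=1); th=np.arctan2(rr,a[:,2]); n=a[:,:2]*(th/rr)[:,None]
    else: n=a[:,:2]/a[:,2:]
    return np.c_[n[:,0]*m['fx']+m['cx'],n[:,1]*m['fy']+m['cy']]
def circ(x,y,z,rad): t=np.linspace(0,2*np.pi,73); return np.c_[x+rad*np.cos(t),y+rad*np.sin(t),0*t+z]
E
python3 - <<'E'
from h import *
o=r.get_obs(); print(o['tcp_pos'])
f=cv2.imread('pics/w5f.png'); s=cv2.imread('pics/s5.png')
def draw(im,P,c,box,k,col):
    q=(proj(P,o,c)-np.array(box[:2])+.5)*k
    cv2.polylines(im,[q.astype(np.int32)],False,col,1)
def crop(im,b,k): return cv2.resize(im[b[1]:b[3],b[0]:b[2]],None,fx=k,fy=k,interpolation=cv2.INTER_CUBIC)
bw=(260,165,380,255); W=crop(f,bw,6.5)[:300*2]; 
x,y=.5495,.0575
rack=np.array([[x-.038,y+.03-.172,.056],[x-.038,y+.03,.056],[x+.038,y+.03,.056],[x+.038,y+.03-.172,.056]])
draw(W,circ(x,y,.056,.014),'wrist',bw,6.5,(0,0,255));draw(W,rack,'wrist',bw,6.5,(0,0,255))
tx,ty,tz=o['tcp_pos']; draw(W,circ(tx,ty,tz-.2312+.002,.012),'wrist',bw,6.5,(0,200,0))
cv2.imwrite('pics/w6.png',W); print(W.shape)
for rad in [.014]:print(proj(circ(x,y,.056,rad)[[0,18,36,54]],o))
E
```

```text
[0.55033471 0.05784822 0.30175337]
(585, 780, 3)
[[336.82056644 211.45522556]
 [318.07492067 193.55101448]
 [299.27707664 211.40768219]
 [318.0251004  228.58185034]]
```

View pics/w6.png

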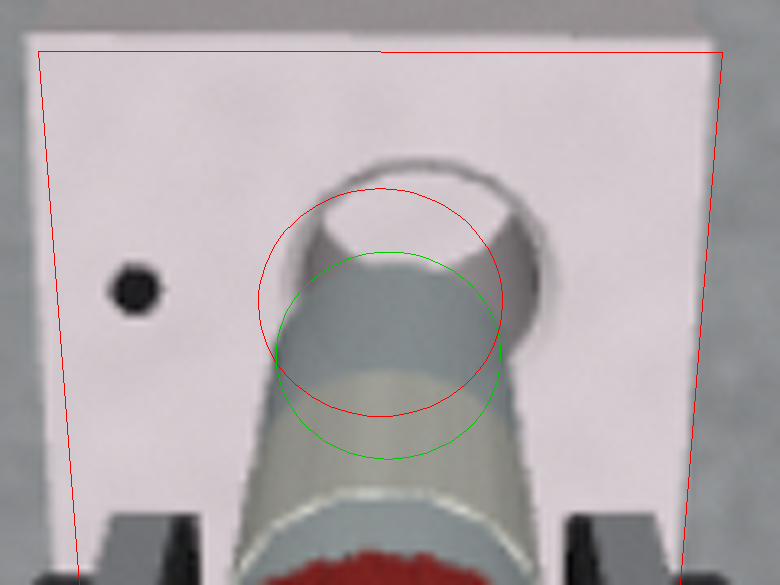

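Overlay: the real bevelled rim is centred at (420,282) against my prediction (381,302), so pocket 1 lies at about (0.554, 0.060). The tube matches its green prediction. I'll shift +3.7 mm in x and +2.3 mm in y and lower 20 mm, watching the force.

Emit:
arm_command([
  {"claw": 1, "tx": 0.0023, "ty": 0.0037, "tz": 0, "ax": 0, "ay": 0, "az": 0},
  {"claw": 1, "tx": 0, "ty": 0, "tz": 0.002, "ax": 0, "ay": 0, "az": 0},
  {"claw": 1, "tx": 0, "ty": 0, "tz": 0.003, "ax": 0, "ay": 0, "az": 0},
  {"claw": 1, "tx": 0, "ty": 0, "tz": 0.003, "ax": 0, "ay": 0, "az": 0},
  {"claw": 1, "tx": 0, "ty": 0, "tz": 0.003, "ax": 0, "ay": 0, "az": 0},
  {"claw": 1, "tx": 0, "ty": 0, "tz": 0.003, "ax": 0, "ay": 0, "az": 0},
  {"claw": 1, "tx": 0, "ty": 0, "tz": 0.003, "ax": 0, "ay": 0, "az": 0},
  {"claw": 1, "tx": 0, "ty": 0, "tz": 0.003, "ax": 0, "ay": 0, "az": 0},
  {"claw": 1, "tx": 0, "ty": 0, "tz": 0, "ax": 0, "ay": 0, "az": 0},
  {"claw": 1, "tx": 0, "ty": 0, "tz": 0, "ax": 0, "ay": 0, "az": 0},
])

```text
clock: 11.6
tcp_pos: [0.5535, 0.0599, 0.2805]
orientation: [-2.221, -2.222, 0.001]
contact_force: [0.7, 0.5, -0.3]
grip_width: 0.0289
gripper_force: 29.6
```

Emit:
arm_command([
  {"claw": 1, "tx": 0, "ty": 0, "tz": 0.004, "ax": 0, "ay": 0, "az": 0},
  {"claw": 1, "tx": 0, "ty": 0, "tz": 0.004, "ax": 0, "ay": 0, "az": 0},
  {"claw": 1, "tx": 0, "ty": 0, "tz": 0.004, "ax": 0, "ay": 0, "az": 0},
  {"claw": 1, "tx": 0, "ty": 0, "tz": 0.004, "ax": 0, "ay": 0, "az": 0},
  {"claw": 1, "tx": 0, "ty": 0, "tz": 0.004, "ax": 0, "ay": 0, "az": 0},
  {"claw": 1, "tx": 0, "ty": 0, "tz": 0.004, "ax": 0, "ay": 0, "az": 0},
  {"claw": 1, "tx": 0, "ty": 0, "tz": 0.004, "ax": 0, "ay": 0, "az": 0},
  {"claw": 1, "tx": 0, "ty": 0, "tz": 0.004, "ax": 0, "ay": 0, "az": 0},
  {"claw": 1, "tx": 0, "ty": 0, "tz": 0.002, "ax": 0, "ay": 0, "az": 0},
  {"claw": 1, "tx": 0, "ty": 0, "tz": 0, "ax": 0, "ay": 0, "az": 0},
])

```text
clock: 12.43
tcp_pos: [0.5536, 0.06, 0.2462]
orientation: [-2.221, -2.222, 0.0]
contact_force: [0.5, 0.5, -1.6]
grip_width: 0.0291
gripper_force: 29.6
```

Emit:
arm_command([
  {"claw": 1, "tx": 0, "ty": 0, "tz": 0.001, "ax": 0, "ay": 0, "az": 0},
  {"claw": 1, "tx": 0, "ty": 0, "tz": 0.001, "ax": 0, "ay": 0, "az": 0},
  {"claw": 1, "tx": 0, "ty": 0, "tz": 0.001, "ax": 0, "ay": 0, "az": 0},
  {"claw": 1, "tx": 0, "ty": 0, "tz": 0, "ax": 0, "ay": 0, "az": 0},
  {"claw": 1, "tx": 0, "ty": 0, "tz": 0, "ax": 0, "ay": 0, "az": 0},
  {"claw": 1, "tx": 0, "ty": 0, "tz": 0, "ax": 0, "ay": 0, "az": 0},
  {"claw": 1, "tx": 0, "ty": 0, "tz": 0, "ax": 0, "ay": 0, "az": 0},
  {"claw": 1, "tx": 0, "ty": 0, "tz": 0, "ax": 0, "ay": 0, "az": 0},
  {"claw": 1, "tx": 0, "ty": 0, "tz": 0, "ax": 0, "ay": 0, "az": 0},
  {"claw": 1, "tx": 0, "ty": 0, "tz": 0, "ax": 0, "ay": 0, "az": 0},
])

```text
clock: 13.27
tcp_pos: [0.5536, 0.06, 0.2437]
orientation: [2.221, 2.222, 0.0]
contact_force: [0.4, -0.5, -0.8]
grip_width: 0.0289
gripper_force: 29.6
```

Emit:
arm_command([
  {"claw": 0, "tx": 0, "ty": 0, "tz": 0, "ax": 0, "ay": 0, "az": 0},
  {"claw": 0, "tx": 0, "ty": 0, "tz": 0, "ax": 0, "ay": 0, "az": 0},
  {"claw": 0, "tx": 0, "ty": 0, "tz": 0, "ax": 0, "ay": 0, "az": 0},
  {"claw": 0, "tx": 0, "ty": 0, "tz": 0, "ax": 0, "ay": 0, "az": 0},
  {"claw": 0, "tx": 0, "ty": 0, "tz": 0, "ax": 0, "ay": 0, "az": 0},
  {"claw": 0, "tx": 0, "ty": 0, "tz": -0.01, "ax": 0, "ay": 0, "az": 0},
  {"claw": 0, "tx": 0, "ty": 0, "tz": -0.02, "ax": 0, "ay": 0, "az": 0},
  {"claw": 0, "tx": 0, "ty": 0, "tz": -0.02, "ax": 0, "ay": 0, "az": 0},
  {"claw": 0, "tx": 0, "ty": 0, "tz": -0.02, "ax": 0, "ay": 0, "az": 0},
  {"claw": 0, "tx": 0, "ty": 0, "tz": -0.02, "ax": 0, "ay": 0, "az": 0},
])

```text
clock: 14.1
tcp_pos: [0.5535, 0.0598, 0.3353]
orientation: [2.221, 2.222, 0.0]
contact_force: [0.1, -0.3, 0.2]
grip_width: 0.0852
gripper_force: 0.0
```

```bash
python3 - <<'E'
from h import *
for i in range(3): r.grab_frame('wrist')
o=r.get_obs(); print(o['clock'],o['tcp_pos'],o['joints'])
m,Rc,p=cam('wrist',o); f=r.grab_frame('wrist'); cv2.imwrite('pics/w7.png',f[:,:,::-1])
for t in ['red_tube','white_tube','pocket2']:
    print(t,[(np.round(Rc@np.array(d['location'])+p,4),round(d['confidence'],2)) for d in r.tip_of(t,'wrist')[:3]])
c,st=blob(f,(0,150,90),(10,255,255)); print(c,st,pix2plane(c[0],st[1]+st[3]-st[2]*.47,.1,o))
E
```

```text
14.25 [0.554145   0.05992435 0.33581508] [-0.58664912  0.38790968  0.46424715  1.933193   -0.22503118  0.86677297
 -0.00572083]
red_tube [(array([0.5538, 0.0586, 0.0086]), 0.84)]
white_tube []
pocket2 [(array([0.5506, 0.0564, 0.0567]), 0.84), (array([0.5546, 0.0013, 0.0578]), 0.77)]
[319.05954089 213.60401722] [ 299  192   41   44 1394] [0.5544866  0.05954158 0.1       ]
```

Red is down and released (z ≈ 0.01). Now the white tube.

Emit:
arm_command([
  {"claw": 0, "tx": 0.0332, "ty": 0.0035, "tz": 0, "ax": 0, "ay": 0, "az": 0},
  {"claw": 0, "tx": 0.033, "ty": 0.0035, "tz": 0, "ax": 0, "ay": 0, "az": 0},
  {"claw": 0, "tx": 0.033, "ty": 0.0035, "tz": 0, "ax": 0, "ay": 0, "az": 0},
  {"claw": 0, "tx": 0.033, "ty": 0.0035, "tz": 0, "ax": 0, "ay": 0, "az": 0},
  {"claw": 0, "tx": 0.033, "ty": 0.0035, "tz": 0.01, "ax": 0, "ay": 0, "az": 0},
  {"claw": 0, "tx": 0.033, "ty": 0.0035, "tz": 0.01, "ax": 0, "ay": 0, "az": 0},
  {"claw": 0, "tx": 0.033, "ty": 0.0035, "tz": 0.01, "ax": 0, "ay": 0, "az": 0},
  {"claw": 0, "tx": 0.033, "ty": 0.0035, "tz": 0.01, "ax": 0, "ay": 0, "az": 0},
  {"claw": 0, "tx": 0, "ty": 0, "tz": 0.01, "ax": 0, "ay": 0, "az": 0},
  {"claw": 0, "tx": 0, "ty": 0, "tz": 0, "ax": 0, "ay": 0, "az": 0},
])

```text
clock: 15.28
tcp_pos: [0.5796, 0.3267, 0.2799]
orientation: [-2.215, -2.226, 0.008]
contact_force: [-0.5, -0.9, 0.1]
grip_width: 0.085
gripper_force: 0.0
```

```bash
python3 - <<'E'
from h import *
for i in range(7): r.grab_frame('wrist')
o=r.get_obs(); print(o['clock'],o['tcp_pos'])
m,Rc,p=cam('wrist',o); f=r.grab_frame('wrist'); cv2.imwrite('pics/w8.png',f[:,:,::-1])
for t in ['white_tube','white_tube']:
    print(t,[(np.round(Rc@np.array(d['location'])+p,4),round(d['confidence'],2)) for d in r.tip_of(t,'wrist')[:3]])
g=cv2.cvtColor(f,cv2.COLOR_RGB2GRAY)
for th in (185,200,215,225):
    n,_,st,ce=cv2.connectedComponentsWithStats((g>th).astype(np.uint8))
    for i in range(1,n):
        if st[i,4]>300 and 200<ce[i,0]<440: print(th,ce[i],st[i],pix2plane(*ce[i],.088,o)-o['tcp_pos'])
E
```

```text
15.6333 [0.58191088 0.32298024 0.28452759]
white_tube [(array([0.5882, 0.3232, 0.0006]), 0.89)]
white_tube [(array([0.5882, 0.3232, 0.0006]), 0.89)]
185 [323.78622328 238.55760095] [ 300  215   50   46 1684] [ 0.00239858  0.00129484 -0.19652759]
200 [323.83641975 238.83209877] [ 300  217   49   44 1620] [ 0.00242968  0.00111205 -0.19652759]
215 [323.75544174 238.75224072] [ 301  218   47   42 1562] [ 0.00238108  0.00116533 -0.19652759]
```

Emit:
arm_command([
  {"claw": 0, "tx": 0.0011, "ty": 0.0024, "tz": 0.0085, "ax": 0, "ay": 0, "az": 0},
  {"claw": 0, "tx": 0, "ty": 0, "tz": 0.009, "ax": 0, "ay": 0, "az": 0},
  {"claw": 0, "tx": 0, "ty": 0, "tz": 0.009, "ax": 0, "ay": 0, "az": 0},
  {"claw": 0, "tx": 0, "ty": 0, "tz": 0.009, "ax": 0, "ay": 0, "az": 0},
  {"claw": 0, "tx": 0, "ty": 0, "tz": 0.009, "ax": 0, "ay": 0, "az": 0},
  {"claw": 0, "tx": 0, "ty": 0, "tz": 0.009, "ax": 0, "ay": 0, "az": 0},
  {"claw": 0, "tx": 0, "ty": 0, "tz": 0, "ax": 0, "ay": 0, "az": 0},
  {"claw": 1, "tx": 0, "ty": 0, "tz": 0, "ax": 0, "ay": 0, "az": 0},
  {"claw": 1, "tx": 0, "ty": 0, "tz": 0, "ax": 0, "ay": 0, "az": 0},
  {"claw": 1, "tx": 0, "ty": 0, "tz": 0, "ax": 0, "ay": 0, "az": 0},
])

```text
clock: 16.62
tcp_pos: [0.5841, 0.3254, 0.2308]
orientation: [2.221, 2.222, 0.002]
contact_force: [0.6, 0.7, 0.4]
grip_width: 0.0518
gripper_force: 0.0
```

Emit:
arm_command([
  {"claw": 1, "tx": 0, "ty": 0, "tz": 0, "ax": 0, "ay": 0, "az": 0},
  {"claw": 1, "tx": 0, "ty": 0, "tz": 0, "ax": 0, "ay": 0, "az": 0},
  {"claw": 1, "tx": 0, "ty": 0, "tz": 0, "ax": 0, "ay": 0, "az": 0},
  {"claw": 1, "tx": 0, "ty": 0, "tz": 0, "ax": 0, "ay": 0, "az": 0},
  {"claw": 1, "tx": 0, "ty": 0, "tz": 0, "ax": 0, "ay": 0, "az": 0},
  {"claw": 1, "tx": 0, "ty": 0, "tz": 0, "ax": 0, "ay": 0, "az": 0},
  {"claw": 1, "tx": 0, "ty": 0, "tz": 0, "ax": 0, "ay": 0, "az": 0},
  {"claw": 1, "tx": 0, "ty": 0, "tz": 0, "ax": 0, "ay": 0, "az": 0},
  {"claw": 1, "tx": 0, "ty": 0, "tz": 0, "ax": 0, "ay": 0, "az": 0},
  {"claw": 1, "tx": 0, "ty": 0, "tz": 0, "ax": 0, "ay": 0, "az": 0},
])

```text
clock: 17.45
tcp_pos: [0.5841, 0.3255, 0.2308]
orientation: [2.221, 2.222, 0.002]
contact_force: [-0.6, -0.0, 6.0]
grip_width: 0.0291
gripper_force: 29.7
```

Emit:
arm_command([
  {"claw": 1, "tx": 0, "ty": 0, "tz": -0.015, "ax": 0, "ay": 0, "az": 0},
  {"claw": 1, "tx": 0, "ty": 0, "tz": -0.015, "ax": 0, "ay": 0, "az": 0},
  {"claw": 1, "tx": 0, "ty": 0, "tz": -0.015, "ax": 0, "ay": 0, "az": 0},
  {"claw": 1, "tx": 0, "ty": 0, "tz": -0.015, "ax": 0, "ay": 0, "az": 0},
  {"claw": 1, "tx": 0, "ty": 0, "tz": -0.015, "ax": 0, "ay": 0, "az": 0},
  {"claw": 1, "tx": 0, "ty": 0, "tz": -0.015, "ax": 0, "ay": 0, "az": 0},
  {"claw": 1, "tx": 0, "ty": 0, "tz": -0.015, "ax": 0, "ay": 0, "az": 0},
  {"claw": 1, "tx": 0, "ty": 0, "tz": -0.015, "ax": 0, "ay": 0, "az": 0},
  {"claw": 1, "tx": 0, "ty": 0, "tz": -0.015, "ax": 0, "ay": 0, "az": 0},
  {"claw": 1, "tx": 0, "ty": 0, "tz": -0.015, "ax": 0, "ay": 0, "az": 0},
])

```text
clock: 18.28
tcp_pos: [0.5835, 0.325, 0.3815]
orientation: [-2.221, -2.222, 0.001]
contact_force: [0.2, -0.6, -0.7]
grip_width: 0.029
gripper_force: 29.7
```

Emit:
arm_command([
  {"claw": 1, "tx": -0.0321, "ty": -0.003, "tz": 0, "ax": 0, "ay": 0, "az": 0},
  {"claw": 1, "tx": -0.0321, "ty": -0.003, "tz": 0, "ax": 0, "ay": 0, "az": 0},
  {"claw": 1, "tx": -0.0321, "ty": -0.003, "tz": 0, "ax": 0, "ay": 0, "az": 0},
  {"claw": 1, "tx": -0.0321, "ty": -0.003, "tz": 0, "ax": 0, "ay": 0, "az": 0},
  {"claw": 1, "tx": -0.0321, "ty": -0.003, "tz": 0, "ax": 0, "ay": 0, "az": 0},
  {"claw": 1, "tx": -0.0321, "ty": -0.003, "tz": 0, "ax": 0, "ay": 0, "az": 0},
  {"claw": 1, "tx": -0.0321, "ty": -0.003, "tz": 0, "ax": 0, "ay": 0, "az": 0},
  {"claw": 1, "tx": -0.0321, "ty": -0.003, "tz": 0, "ax": 0, "ay": 0, "az": 0},
  {"claw": 1, "tx": -0.0321, "ty": -0.003, "tz": 0, "ax": 0, "ay": 0, "az": 0},
  {"claw": 1, "tx": -0.0321, "ty": -0.003, "tz": 0, "ax": 0, "ay": 0, "az": 0},
])

```text
clock: 19.12
tcp_pos: [0.5533, 0.0026, 0.3808]
orientation: [-2.221, -2.222, -0.0]
contact_force: [0.4, -0.2, -0.7]
grip_width: 0.0288
gripper_force: 29.7
```

Emit:
arm_command([
  {"claw": 1, "tx": 0, "ty": 0, "tz": 0, "ax": 0, "ay": 0, "az": 0},
  {"claw": 1, "tx": 0, "ty": 0, "tz": 0, "ax": 0, "ay": 0, "az": 0},
  {"claw": 1, "tx": 0, "ty": 0, "tz": 0.015, "ax": 0, "ay": 0, "az": 0},
  {"claw": 1, "tx": 0, "ty": 0, "tz": 0.02, "ax": 0, "ay": 0, "az": 0},
  {"claw": 1, "tx": 0, "ty": 0, "tz": 0.02, "ax": 0, "ay": 0, "az": 0},
  {"claw": 1, "tx": 0, "ty": 0, "tz": 0.02, "ax": 0, "ay": 0, "az": 0},
  {"claw": 1, "tx": 0, "ty": 0, "tz": 0.005, "ax": 0, "ay": 0, "az": 0},
  {"claw": 1, "tx": 0, "ty": 0, "tz": 0, "ax": 0, "ay": 0, "az": 0},
  {"claw": 1, "tx": 0, "ty": 0, "tz": 0, "ax": 0, "ay": 0, "az": 0},
  {"claw": 1, "tx": 0, "ty": 0, "tz": 0, "ax": 0, "ay": 0, "az": 0},
])

```text
clock: 19.95
tcp_pos: [0.5546, 0.0046, 0.3014]
orientation: [2.22, 2.222, 0.003]
contact_force: [0.1, -0.2, -0.4]
grip_width: 0.0288
gripper_force: 29.7
```

```bash
python3 - <<'E'
from h import *
o=r.get_obs(); print(o['clock'],o['tcp_pos'],o['contact_force'])
f=r.grab_frame('wrist')[:,:,::-1].copy(); cv2.imwrite('pics/w9f.png',f)
def draw(im,P,b,k,col):
    cv2.polylines(im,[((proj(P,o)-np.array(b[:2])+.5)*k).astype(np.int32)],False,col,1)
b=(265,130,375,250);k=5; W=cv2.resize(f[b[1]:b[3],b[0]:b[2]],None,fx=k,fy=k,interpolation=cv2.INTER_CUBIC)
x,y=.554,.004
draw(W,circ(x,y,.056,.0152),b,k,(0,0,255)); draw(W,circ(x,y+.056,.1,.015),b,k,(255,0,0))
tx,ty,tz=o['tcp_pos']; draw(W,circ(tx,ty,tz-.2308+.002,.012),b,k,(0,200,0))
cv2.imwrite('pics/w9.png',W)
E
```

```text
19.95 [0.55458918 0.00460441 0.30143519] [ 0.10432011 -0.15456287 -0.38862259]
```

View pics/w9.png

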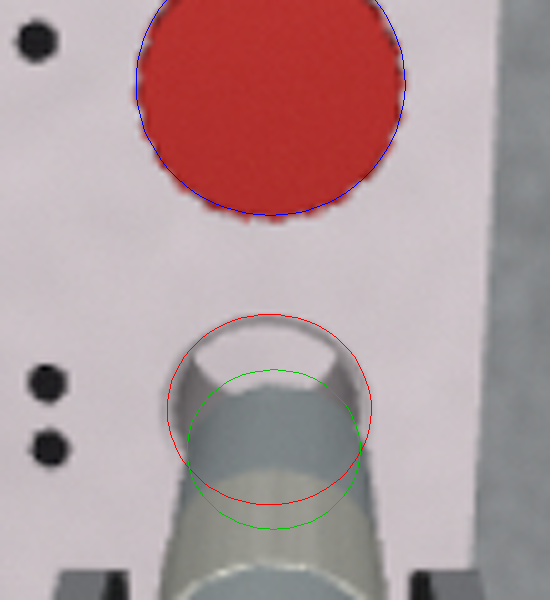

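The two-dot pocket rim (centre (266,408)) coincides with the prediction, and the tube foot is aligned to within 1 mm. Lowering.

Emit:
arm_command([
  {"claw": 1, "tx": 0, "ty": -0.0005, "tz": 0.002, "ax": 0, "ay": 0, "az": 0},
  {"claw": 1, "tx": 0, "ty": 0, "tz": 0.002, "ax": 0, "ay": 0, "az": 0},
  {"claw": 1, "tx": 0, "ty": 0, "tz": 0.002, "ax": 0, "ay": 0, "az": 0},
  {"claw": 1, "tx": 0, "ty": 0, "tz": 0.003, "ax": 0, "ay": 0, "az": 0},
  {"claw": 1, "tx": 0, "ty": 0, "tz": 0.003, "ax": 0, "ay": 0, "az": 0},
  {"claw": 1, "tx": 0, "ty": 0, "tz": 0.003, "ax": 0, "ay": 0, "az": 0},
  {"claw": 1, "tx": 0, "ty": 0, "tz": 0.003, "ax": 0, "ay": 0, "az": 0},
  {"claw": 1, "tx": 0, "ty": 0, "tz": 0.003, "ax": 0, "ay": 0, "az": 0},
  {"claw": 1, "tx": 0, "ty": 0, "tz": 0, "ax": 0, "ay": 0, "az": 0},
  {"claw": 1, "tx": 0, "ty": 0, "tz": 0, "ax": 0, "ay": 0, "az": 0},
])

```text
clock: 20.83
tcp_pos: [0.5534, 0.0043, 0.2789]
orientation: [-2.221, -2.222, 0.001]
contact_force: [0.1, 0.4, -0.3]
grip_width: 0.0289
gripper_force: 29.6
```

Now 36 mm more, in two steps, to TCP z ≈ 0.243.

Emit:
arm_command([
  {"claw": 1, "tx": 0, "ty": 0, "tz": 0.004, "ax": 0, "ay": 0, "az": 0},
  {"claw": 1, "tx": 0, "ty": 0, "tz": 0.004, "ax": 0, "ay": 0, "az": 0},
  {"claw": 1, "tx": 0, "ty": 0, "tz": 0.004, "ax": 0, "ay": 0, "az": 0},
  {"claw": 1, "tx": 0, "ty": 0, "tz": 0.004, "ax": 0, "ay": 0, "az": 0},
  {"claw": 1, "tx": 0, "ty": 0, "tz": 0.004, "ax": 0, "ay": 0, "az": 0},
  {"claw": 1, "tx": 0, "ty": 0, "tz": 0.004, "ax": 0, "ay": 0, "az": 0},
  {"claw": 1, "tx": 0, "ty": 0, "tz": 0.004, "ax": 0, "ay": 0, "az": 0},
  {"claw": 1, "tx": 0, "ty": 0, "tz": 0.004, "ax": 0, "ay": 0, "az": 0},
  {"claw": 1, "tx": 0, "ty": 0, "tz": 0.0015, "ax": 0, "ay": 0, "az": 0},
  {"claw": 1, "tx": 0, "ty": 0, "tz": 0, "ax": 0, "ay": 0, "az": 0},
])

```text
clock: 21.67
tcp_pos: [0.5535, 0.0044, 0.2453]
orientation: [-2.221, -2.222, 0.0]
contact_force: [0.9, 0.0, -0.1]
grip_width: 0.0289
gripper_force: 29.6
```

Emit:
arm_command([
  {"claw": 1, "tx": 0, "ty": 0, "tz": 0.001, "ax": 0, "ay": 0, "az": 0},
  {"claw": 1, "tx": 0, "ty": 0, "tz": 0.001, "ax": 0, "ay": 0, "az": 0},
  {"claw": 1, "tx": 0, "ty": 0, "tz": 0.0005, "ax": 0, "ay": 0, "az": 0},
  {"claw": 1, "tx": 0, "ty": 0, "tz": 0, "ax": 0, "ay": 0, "az": 0},
  {"claw": 1, "tx": 0, "ty": 0, "tz": 0, "ax": 0, "ay": 0, "az": 0},
  {"claw": 1, "tx": 0, "ty": 0, "tz": 0, "ax": 0, "ay": 0, "az": 0},
  {"claw": 1, "tx": 0, "ty": 0, "tz": 0, "ax": 0, "ay": 0, "az": 0},
  {"claw": 1, "tx": 0, "ty": 0, "tz": 0, "ax": 0, "ay": 0, "az": 0},
  {"claw": 1, "tx": 0, "ty": 0, "tz": 0, "ax": 0, "ay": 0, "az": 0},
  {"claw": 1, "tx": 0, "ty": 0, "tz": 0, "ax": 0, "ay": 0, "az": 0},
])

```text
clock: 22.5
tcp_pos: [0.5535, 0.0043, 0.2432]
orientation: [2.221, 2.222, 0.0]
contact_force: [-0.1, -0.1, -0.3]
grip_width: 0.029
gripper_force: 29.6
```

Emit:
arm_command([
  {"claw": 0, "tx": 0, "ty": 0, "tz": 0, "ax": 0, "ay": 0, "az": 0},
  {"claw": 0, "tx": 0, "ty": 0, "tz": 0, "ax": 0, "ay": 0, "az": 0},
  {"claw": 0, "tx": 0, "ty": 0, "tz": 0, "ax": 0, "ay": 0, "az": 0},
  {"claw": 0, "tx": 0, "ty": 0, "tz": 0, "ax": 0, "ay": 0, "az": 0},
  {"claw": 0, "tx": 0, "ty": 0, "tz": 0, "ax": 0, "ay": 0, "az": 0},
  {"claw": 0, "tx": 0, "ty": 0, "tz": -0.01, "ax": 0, "ay": 0, "az": 0},
  {"claw": 0, "tx": 0, "ty": 0, "tz": -0.02, "ax": 0, "ay": 0, "az": 0},
  {"claw": 0, "tx": 0, "ty": 0, "tz": -0.03, "ax": 0, "ay": 0, "az": 0},
  {"claw": 0, "tx": 0, "ty": 0, "tz": -0.03, "ax": 0, "ay": 0, "az": 0},
  {"claw": 0, "tx": 0, "ty": 0, "tz": -0.03, "ax": 0, "ay": 0, "az": 0},
])

```text
clock: 23.33
tcp_pos: [0.5532, 0.004, 0.3651]
orientation: [2.221, 2.221, -0.001]
contact_force: [0.5, 0.1, -0.4]
grip_width: 0.0853
gripper_force: 0.0
```

```bash
python3 - <<'E'
from h import *
for i in range(4): r.grab_frame('wrist')
o=r.get_obs(); print(o['clock'],o['tcp_pos'],o['joints'])
m,Rc,p=cam('wrist',o); f=r.grab_frame('wrist'); cv2.imwrite('pics/w10.png',f[:,:,::-1])
for t in ['red_tube','white_tube','cap','mouth','jar']:
    print(t,[(np.round(Rc@np.array(d['location'])+p,4),round(d['confidence'],2)) for d in r.tip_of(t,'wrist')[:4]])
E
```

```text
23.5333 [0.55357261 0.0042559  0.36443136] [-0.5324191   0.34929596  0.51587903  1.91816215 -0.21389138  0.92544085
  0.08731072]
red_tube [(array([0.5544, 0.058 , 0.006 ]), 0.96)]
white_tube [(array([5.549e-01, 5.000e-04, 9.200e-03]), 0.84)]
cap []
mouth []
jar []
```

Both tubes are seated. Next, over the jar, pre-turning the tool by −35° (yaw).

Emit:
arm_command([
  {"claw": 0, "tx": -0.029, "ty": -0.0034, "tz": 0, "ax": 0, "ay": 0, "az": 0},
  {"claw": 0, "tx": -0.029, "ty": -0.0034, "tz": 0, "ax": 0, "ay": 0, "az": 0},
  {"claw": 0, "tx": -0.029, "ty": -0.0034, "tz": 0, "ax": 0, "ay": 0, "az": 0},
  {"claw": 0, "tx": -0.029, "ty": -0.0034, "tz": 0, "ax": 0, "ay": 0, "az": 0},
  {"claw": 0, "tx": -0.029, "ty": -0.0034, "tz": 0, "ax": 0, "ay": 0, "az": 0},
  {"claw": 0, "tx": -0.029, "ty": -0.0034, "tz": 0, "ax": 0, "ay": 0, "az": 0},
  {"claw": 0, "tx": -0.029, "ty": -0.0034, "tz": 0, "ax": 0, "ay": 0, "az": 0},
  {"claw": 0, "tx": -0.029, "ty": -0.0034, "tz": 0, "ax": 0, "ay": 0, "az": 0},
  {"claw": 0, "tx": -0.029, "ty": -0.0034, "tz": 0, "ax": 0, "ay": 0, "az": 0},
  {"claw": 0, "tx": -0.029, "ty": -0.0034, "tz": 0, "ax": 0, "ay": 0, "az": 0},
])

```text
clock: 24.67
tcp_pos: [0.5192, -0.2871, 0.3625]
orientation: [-2.22, -2.221, 0.001]
contact_force: [0.2, -0.7, 0.4]
grip_width: 0.0855
gripper_force: 0.0
```

Emit:
arm_command([
  {"claw": 0, "tx": 0, "ty": 0, "tz": 0, "ax": 0, "ay": 0, "az": 5},
  {"claw": 0, "tx": 0, "ty": 0, "tz": 0, "ax": 0, "ay": 0, "az": 5},
  {"claw": 0, "tx": 0, "ty": 0, "tz": 0, "ax": 0, "ay": 0, "az": 5},
  {"claw": 0, "tx": 0, "ty": 0, "tz": 0, "ax": 0, "ay": 0, "az": 5},
  {"claw": 0, "tx": 0, "ty": 0, "tz": 0, "ax": 0, "ay": 0, "az": 5},
  {"claw": 0, "tx": 0, "ty": 0, "tz": 0, "ax": 0, "ay": 0, "az": 5},
  {"claw": 0, "tx": 0, "ty": 0, "tz": 0, "ax": 0, "ay": 0, "az": 5},
  {"claw": 0, "tx": 0, "ty": 0, "tz": 0, "ax": 0, "ay": 0, "az": 0},
  {"claw": 0, "tx": 0, "ty": 0, "tz": 0, "ax": 0, "ay": 0, "az": 0},
  {"claw": 0, "tx": 0, "ty": 0, "tz": 0, "ax": 0, "ay": 0, "az": 0},
])

```text
clock: 25.5
tcp_pos: [0.5196, -0.2857, 0.3628]
orientation: [-2.784, -1.455, 0.001]
contact_force: [-0.8, 0.2, 0.1]
grip_width: 0.0852
gripper_force: 0.0
```

```bash
python3 - <<'E'
from h import *
o=r.get_obs(); print(o['clock'],o['tcp_pos'],o['joints'],o['moment'])
m,Rc,p=cam('wrist',o); f=r.grab_frame('wrist'); cv2.imwrite('pics/w11.png',f[:,:,::-1])
for t in ['cap','mouth','jar']:
    print(t,[(np.round(Rc@np.array(d['location'])+p,4),round(d['confidence'],2)) for d in r.tip_of(t,'wrist')[:4]])
for lo in (90,160,200): 
    c,st=blob(f,(18,120,lo),(34,255,255)); q=pix2plane(*c,.111,o)-o['tcp_pos']; print(lo,c,st,q,rot(o['orientation']).T@q)
E
```

```text
25.5 [ 0.51963298 -0.28567043  0.36284926] [-0.14236297  0.46597278  0.72467981  1.8358856  -0.36680404  0.97854283
  0.13051362] [ 0.01739852 -0.02511684 -0.0064739 ]
cap [(array([ 0.4743, -0.4251,  0.0054]), 0.91), (array([ 0.5205, -0.2858,  0.0846]), 0.72), (array([ 0.6398, -0.3113,  0.0022]), 0.72)]
mouth []
jar [(array([ 0.5234, -0.2875,  0.0101]), 0.63)]
90 [321.71003806 202.94172217] [ 286  166   73   74 4204] [ 0.00264025  0.00196462 -0.25184926] [0.00320743 0.00120092 0.25184748]
160 [321.663286   204.92596349] [ 286  170   73   70 3944] [ 0.00170194  0.00066569 -0.25184926] [0.00160529 0.00117245 0.25184805]
200 [321.71808371 205.73150829] [ 286  172   73   68 3799] [ 1.36591955e-03  1.04598835e-04 -2.51849263e-01] [0.0009528  0.00121703 0.25184825]
```

View pics/w11.png

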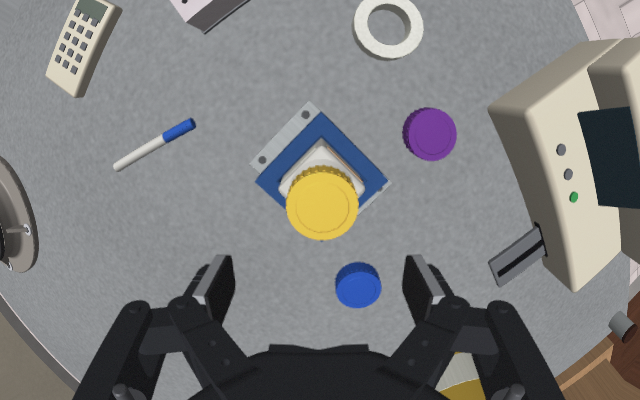

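The yellow cap top is centred at about (322,206), the jar and holder sit diagonally between the fingers, and the decoys are clear. I'll shift about 1 mm, descend 112 mm and grip.

Emit:
arm_command([
  {"claw": 0, "tx": 0.0008, "ty": 0.0012, "tz": 0.012, "ax": 0, "ay": 0, "az": 0},
  {"claw": 0, "tx": 0, "ty": 0, "tz": 0.014, "ax": 0, "ay": 0, "az": 0},
  {"claw": 0, "tx": 0, "ty": 0, "tz": 0.014, "ax": 0, "ay": 0, "az": 0},
  {"claw": 0, "tx": 0, "ty": 0, "tz": 0.014, "ax": 0, "ay": 0, "az": 0},
  {"claw": 0, "tx": 0, "ty": 0, "tz": 0.014, "ax": 0, "ay": 0, "az": 0},
  {"claw": 0, "tx": 0, "ty": 0, "tz": 0.014, "ax": 0, "ay": 0, "az": 0},
  {"claw": 0, "tx": 0, "ty": 0, "tz": 0.012, "ax": 0, "ay": 0, "az": 0},
  {"claw": 0, "tx": 0, "ty": 0, "tz": 0.01, "ax": 0, "ay": 0, "az": 0},
  {"claw": 0, "tx": 0, "ty": 0, "tz": 0.006, "ax": 0, "ay": 0, "az": 0},
  {"claw": 0, "tx": 0, "ty": 0, "tz": 0.002, "ax": 0, "ay": 0, "az": 0},
])

```text
clock: 26.53
tcp_pos: [0.5208, -0.2856, 0.25]
orientation: [-2.785, -1.451, 0.002]
contact_force: [-0.3, -0.6, 0.2]
grip_width: 0.0854
gripper_force: 0.0
```

Emit:
arm_command([
  {"claw": 0, "tx": 0, "ty": 0, "tz": 0, "ax": 0, "ay": 0, "az": 0},
  {"claw": 0, "tx": 0, "ty": 0, "tz": 0, "ax": 0, "ay": 0, "az": 0},
  {"claw": 0, "tx": 0, "ty": 0, "tz": 0, "ax": 0, "ay": 0, "az": 0},
  {"claw": 1, "tx": 0, "ty": 0, "tz": 0, "ax": 0, "ay": 0, "az": 0},
  {"claw": 1, "tx": 0, "ty": 0, "tz": 0, "ax": 0, "ay": 0, "az": 0},
  {"claw": 1, "tx": 0, "ty": 0, "tz": 0, "ax": 0, "ay": 0, "az": 0},
  {"claw": 1, "tx": 0, "ty": 0, "tz": 0, "ax": 0, "ay": 0, "az": 0},
  {"claw": 1, "tx": 0, "ty": 0, "tz": 0, "ax": 0, "ay": 0, "az": 0},
  {"claw": 1, "tx": 0, "ty": 0, "tz": 0, "ax": 0, "ay": 0, "az": 0},
  {"claw": 1, "tx": 0, "ty": 0, "tz": 0, "ax": 0, "ay": 0, "az": 0},
], squeeze=85)

```text
clock: 27.37
tcp_pos: [0.5216, -0.2861, 0.2519]
orientation: [2.785, 1.451, 0.002]
contact_force: [2.4, -1.5, 5.2]
grip_width: 0.054
gripper_force: 89.0
```

```bash
python3 -c "
from h import *
o=r.get_obs()
for k in o: print(k,np.round(o[k],3))
r.grab_frame('wrist');o=r.get_obs();print(o['moment'],o['contact_force'],o['gripper_force'],o['grip_width'])"
```

```text
clock 27.367
joints [-0.056  0.611  0.618  1.906 -0.493  0.778  0.225]
qvel [-0.001  0.001  0.001 -0.002 -0.001 -0.001  0.   ]
tau [-4.5000e-02 -4.9001e+01  1.0148e+01 -1.6976e+01  7.9000e-02  3.1300e-01
  0.0000e+00]
tcp_pos [ 0.522 -0.286  0.252]
orientation [2.785e+00 1.451e+00 2.000e-03]
contact_force [ 2.381 -1.457  5.185]
moment [-0.106 -0.125  0.001]
gripper_force 89.003
grip_width 0.054
[-0.12879646 -0.09194983 -0.03301733] [ 2.74052627 -1.1113734   5.56546068] 89.00351412536111 0.05430745181507991
```

Gripped at 89 N with little side load. Turning anticlockwise in stages, rising slightly.

Emit:
arm_command([
  {"claw": 1, "tx": 0, "ty": 0, "tz": -0.0001, "ax": 0, "ay": 0, "az": -3},
  {"claw": 1, "tx": 0, "ty": 0, "tz": -0.0001, "ax": 0, "ay": 0, "az": -3},
  {"claw": 1, "tx": 0, "ty": 0, "tz": -0.0001, "ax": 0, "ay": 0, "az": -3},
  {"claw": 1, "tx": 0, "ty": 0, "tz": -0.0001, "ax": 0, "ay": 0, "az": -3},
  {"claw": 1, "tx": 0, "ty": 0, "tz": -0.0001, "ax": 0, "ay": 0, "az": -3},
  {"claw": 1, "tx": 0, "ty": 0, "tz": -0.0001, "ax": 0, "ay": 0, "az": -3},
  {"claw": 1, "tx": 0, "ty": 0, "tz": -0.0001, "ax": 0, "ay": 0, "az": -3},
  {"claw": 1, "tx": 0, "ty": 0, "tz": -0.0001, "ax": 0, "ay": 0, "az": -3},
  {"claw": 1, "tx": 0, "ty": 0, "tz": -0.0001, "ax": 0, "ay": 0, "az": -3},
  {"claw": 1, "tx": 0, "ty": 0, "tz": -0.0001, "ax": 0, "ay": 0, "az": -3},
])

```text
clock: 28.25
tcp_pos: [0.5208, -0.286, 0.252]
orientation: [-2.314, -2.124, 0.0]
contact_force: [-0.2, -2.1, 0.0]
grip_width: 0.054
gripper_force: 89.1
```

```bash
cat > st.py <<'E'
from h import *
o=r.get_obs();W=rot(o['orientation'])
print(o['clock'],o['tcp_pos'],'yaw',np.degrees(np.arctan2(W[1,1],W[0,1])),'tilt',np.degrees(np.arccos(-W[2,2])),'M',np.round(o['moment'],3),'F',np.round(o['contact_force'],2),o['gripper_force'],o['grip_width'])
E
python3 st.py
```

```text
28.25 [ 0.5207899  -0.28600927  0.25202207] yaw -4.909099081699988 tilt 0.019721308662876552 M [-0.273  0.034 -0.399] F [-0.2  -2.11  0.04] 89.05816101876553 0.05398859993368965
```

Emit:
arm_command([
  {"claw": 1, "tx": 0, "ty": 0, "tz": -0.0001, "ax": 0, "ay": 0, "az": -2},
  {"claw": 1, "tx": 0, "ty": 0, "tz": -0.0001, "ax": 0, "ay": 0, "az": -2},
  {"claw": 1, "tx": 0, "ty": 0, "tz": -0.0001, "ax": 0, "ay": 0, "az": -2},
  {"claw": 1, "tx": 0, "ty": 0, "tz": -0.0001, "ax": 0, "ay": 0, "az": -2},
  {"claw": 1, "tx": 0, "ty": 0, "tz": -0.0001, "ax": 0, "ay": 0, "az": -2},
  {"claw": 1, "tx": 0, "ty": 0, "tz": 0, "ax": 0, "ay": 0, "az": 0},
  {"claw": 1, "tx": 0, "ty": 0, "tz": 0, "ax": 0, "ay": 0, "az": 0},
  {"claw": 1, "tx": 0, "ty": 0, "tz": 0, "ax": 0, "ay": 0, "az": 0},
  {"claw": 1, "tx": 0, "ty": 0, "tz": 0, "ax": 0, "ay": 0, "az": 0},
  {"claw": 1, "tx": 0, "ty": 0, "tz": 0, "ax": 0, "ay": 0, "az": 0},
])

```text
clock: 29.08
tcp_pos: [0.5207, -0.2858, 0.2523]
orientation: [-2.122, -2.316, 0.001]
contact_force: [-0.7, -2.9, -3.1]
grip_width: 0.0544
gripper_force: 89.8
```

```bash
python3 st.py
```

```text
29.0833 [ 0.52065137 -0.28579792  0.25232101] yaw 4.999256927330674 tilt 0.06980387163882941 M [-0.543  0.229 -0.126] F [-0.69 -2.91 -3.06] 89.79246958508156 0.05437253834607377
```

Emit:
arm_command([
  {"claw": 1, "tx": 0, "ty": 0, "tz": 0, "ax": 0, "ay": 0, "az": -1.5},
  {"claw": 1, "tx": 0, "ty": 0, "tz": 0, "ax": 0, "ay": 0, "az": -1.5},
  {"claw": 1, "tx": 0, "ty": 0, "tz": 0, "ax": 0, "ay": 0, "az": -1.5},
  {"claw": 1, "tx": 0, "ty": 0, "tz": 0, "ax": 0, "ay": 0, "az": -1.5},
  {"claw": 1, "tx": 0, "ty": 0, "tz": 0, "ax": 0, "ay": 0, "az": 0},
  {"claw": 1, "tx": 0, "ty": 0, "tz": 0, "ax": 0, "ay": 0, "az": 0},
  {"claw": 1, "tx": 0, "ty": 0, "tz": 0, "ax": 0, "ay": 0, "az": 0},
  {"claw": 1, "tx": 0, "ty": 0, "tz": 0, "ax": 0, "ay": 0, "az": 0},
  {"claw": 1, "tx": 0, "ty": 0, "tz": 0, "ax": 0, "ay": 0, "az": 0},
  {"claw": 1, "tx": 0, "ty": 0, "tz": 0, "ax": 0, "ay": 0, "az": 0},
])

```text
clock: 29.92
tcp_pos: [0.5209, -0.2857, 0.2527]
orientation: [-1.997, -2.424, 0.0]
contact_force: [-4.3, -1.7, -1.3]
grip_width: 0.0541
gripper_force: 90.0
```

```bash
python3 st.py
```

```text
29.9167 [ 0.52091263 -0.2857089   0.25265207] yaw 11.034060423516701 tilt 0.035182150167816145 M [-0.536  0.961 -0.078] F [-4.29 -1.66 -1.34] 90.02172921609599 0.05409125784921572
```

Emit:
arm_command([
  {"claw": 1, "tx": 0, "ty": 0, "tz": 0, "ax": 0, "ay": 0, "az": 0},
  {"claw": 1, "tx": 0, "ty": 0, "tz": 0, "ax": 0, "ay": 0, "az": 0},
  {"claw": 1, "tx": 0, "ty": 0, "tz": 0, "ax": 0, "ay": 0, "az": 0},
  {"claw": 1, "tx": 0, "ty": 0, "tz": 0, "ax": 0, "ay": 0, "az": 0},
  {"claw": 1, "tx": 0, "ty": 0, "tz": 0, "ax": 0, "ay": 0, "az": 0},
  {"claw": 1, "tx": 0, "ty": 0, "tz": 0, "ax": 0, "ay": 0, "az": -1.5},
  {"claw": 1, "tx": 0, "ty": 0, "tz": 0, "ax": 0, "ay": 0, "az": -1.5},
  {"claw": 1, "tx": 0, "ty": 0, "tz": 0, "ax": 0, "ay": 0, "az": -1.5},
  {"claw": 1, "tx": 0, "ty": 0, "tz": 0, "ax": 0, "ay": 0, "az": -1.5},
  {"claw": 1, "tx": 0, "ty": 0, "tz": 0, "ax": 0, "ay": 0, "az": -1.5},
])

```text
clock: 30.75
tcp_pos: [0.5214, -0.2858, 0.253]
orientation: [1.831, 2.552, 0.001]
contact_force: [-3.1, -0.2, 1.8]
grip_width: 0.0542
gripper_force: 90.3
```

```bash
python3 st.py; python3 -c "
from h import *
r.grab_frame('wrist')";python3 st.py
```

```text
30.75 [ 0.5214413  -0.2857668   0.25295978] yaw 18.686996630901422 tilt 0.05743441728706811 M [-0.241  0.902 -0.2  ] F [-3.11 -0.25  1.85] 90.3137226565741 0.054243318966885196
30.8 [ 0.52142425 -0.28579703  0.25295379] yaw 18.776854221815313 tilt 0.057206565645646884 M [-0.352  0.764 -0.072] F [-2.33 -1.27  0.03] 90.20553633745294 0.0543374021208547
```

Emit:
arm_command([
  {"claw": 1, "tx": 0, "ty": 0, "tz": 0, "ax": 0, "ay": 0, "az": 0},
  {"claw": 1, "tx": 0, "ty": 0, "tz": 0, "ax": 0, "ay": 0, "az": 0},
  {"claw": 1, "tx": 0, "ty": 0, "tz": 0, "ax": 0, "ay": 0, "az": 0},
  {"claw": 1, "tx": 0, "ty": 0, "tz": 0, "ax": 0, "ay": 0, "az": 0},
  {"claw": 1, "tx": 0, "ty": 0, "tz": 0, "ax": 0, "ay": 0, "az": 0},
  {"claw": 1, "tx": 0, "ty": 0, "tz": 0, "ax": 0, "ay": 0, "az": -1.5},
  {"claw": 1, "tx": 0, "ty": 0, "tz": 0, "ax": 0, "ay": 0, "az": -1.5},
  {"claw": 1, "tx": 0, "ty": 0, "tz": 0, "ax": 0, "ay": 0, "az": -1.5},
  {"claw": 1, "tx": 0, "ty": 0, "tz": 0, "ax": 0, "ay": 0, "az": -1.5},
  {"claw": 1, "tx": 0, "ty": 0, "tz": 0, "ax": 0, "ay": 0, "az": -1.5},
])

```text
clock: 31.63
tcp_pos: [0.5212, -0.2858, 0.253]
orientation: [1.66, 2.667, 0.001]
contact_force: [-2.3, -0.2, 5.7]
grip_width: 0.0542
gripper_force: 90.8
```

```bash
python3 st.py
```

```text
31.6333 [ 0.52119864 -0.28575834  0.25303292] yaw 26.193621968095012 tilt 0.025788199340048206 M [-0.175  0.65  -0.069] F [-2.27 -0.16  5.73] 90.75777668505907 0.054180000844098006
```

Torque has dropped off and the seal now pushes up: the threads have let go at about 60°. I'll add 4° of margin, then lift 5 mm as a test.

Emit:
arm_command([
  {"claw": 1, "tx": 0, "ty": 0, "tz": 0, "ax": 0, "ay": 0, "az": -1.5},
  {"claw": 1, "tx": 0, "ty": 0, "tz": 0, "ax": 0, "ay": 0, "az": -1.5},
  {"claw": 1, "tx": 0, "ty": 0, "tz": 0, "ax": 0, "ay": 0, "az": -1.5},
  {"claw": 1, "tx": 0, "ty": 0, "tz": -0.001, "ax": 0, "ay": 0, "az": 0},
  {"claw": 1, "tx": 0, "ty": 0, "tz": -0.001, "ax": 0, "ay": 0, "az": 0},
  {"claw": 1, "tx": 0, "ty": 0, "tz": -0.001, "ax": 0, "ay": 0, "az": 0},
  {"claw": 1, "tx": 0, "ty": 0, "tz": -0.001, "ax": 0, "ay": 0, "az": 0},
  {"claw": 1, "tx": 0, "ty": 0, "tz": -0.001, "ax": 0, "ay": 0, "az": 0},
  {"claw": 1, "tx": 0, "ty": 0, "tz": 0, "ax": 0, "ay": 0, "az": 0},
  {"claw": 1, "tx": 0, "ty": 0, "tz": 0, "ax": 0, "ay": 0, "az": 0},
])

```text
clock: 32.47
tcp_pos: [0.5212, -0.2857, 0.2577]
orientation: [1.558, 2.728, 0.0]
contact_force: [-0.8, -0.9, -0.9]
grip_width: 0.0548
gripper_force: 90.1
```

```bash
python3 st.py; python3 - <<'E'
from h import *
for c in ('scene','top'):
    m,Rc,p=cam(c); f=r.grab_frame(c)
    for t in ['jar','cap']: print(c,t,[(np.round(Rc@np.array(d['location'])+p,4),round(d['confidence'],2)) for d in r.tip_of(t,c)[:3]])
E
```

```text
32.4667 [ 0.52116589 -0.28567795  0.25771649] yaw 30.541714811720002 tilt 0.0026590161704956915 M [-0.156  0.175 -0.01 ] F [-0.77 -0.9  -0.89] 90.08410193317104 0.05481790672697695
scene jar [(array([ 0.5198, -0.2859,  0.0101]), 0.95)]
scene cap [(array([ 0.5218, -0.286 ,  0.1084]), 0.71), (array([0.5521, 0.0038, 0.0569]), 0.15)]
top jar [(array([ 0.5191, -0.2898,  0.0089]), 0.55)]
top cap [(array([ 0.5257, -0.2854,  0.0919]), 0.72), (array([ 0.6409, -0.3155, -0.0007]), 0.6)]
```

Emit:
arm_command([
  {"claw": 1, "tx": 0, "ty": 0, "tz": -0.001, "ax": 0, "ay": 0, "az": 0},
  {"claw": 1, "tx": 0, "ty": 0, "tz": -0.001, "ax": 0, "ay": 0, "az": 0},
  {"claw": 1, "tx": 0, "ty": 0, "tz": -0.001, "ax": 0, "ay": 0, "az": 0},
  {"claw": 1, "tx": 0, "ty": 0, "tz": -0.001, "ax": 0, "ay": 0, "az": 0},
  {"claw": 1, "tx": 0, "ty": 0, "tz": 0, "ax": 0, "ay": 0, "az": 0},
  {"claw": 1, "tx": 0, "ty": 0, "tz": 0, "ax": 0, "ay": 0, "az": 0},
  {"claw": 1, "tx": 0, "ty": 0, "tz": 0, "ax": 0, "ay": 0, "az": 0},
  {"claw": 1, "tx": 0, "ty": 0, "tz": 0, "ax": 0, "ay": 0, "az": 0},
  {"claw": 1, "tx": 0, "ty": 0, "tz": 0, "ax": 0, "ay": 0, "az": 0},
  {"claw": 1, "tx": 0, "ty": 0, "tz": 0, "ax": 0, "ay": 0, "az": 0},
])

```text
clock: 33.6
tcp_pos: [0.5212, -0.2858, 0.2617]
orientation: [1.558, 2.728, 0.0]
contact_force: [-0.3, 0.2, 0.2]
grip_width: 0.0544
gripper_force: 90.1
```

```bash
python3 - <<'E'
from h import *
F=[]
for i in range(8): r.grab_frame('scene'); F.append(r.get_obs()['contact_force'])
print(np.mean(F,0),np.std(F,0))
m,Rc,p=cam('scene')
for t in ['jar','cap']: print(t,[(np.round(Rc@np.array(d['location'])+p,4),round(d['confidence'],2)) for d in r.tip_of(t,'scene')[:2]])
E
python3 st.py
```

```text
[-0.19761575 -0.57040432 -0.59688323] [0.48114162 0.54674047 0.53430387]
jar [(array([ 0.5227, -0.2846,  0.014 ]), 0.61), (array([ 0.5516, -0.0553,  0.0084]), 0.3)]
cap [(array([ 4.819e-01, -4.319e-01,  4.000e-04]), 0.88), (array([ 6.413e-01, -3.174e-01,  1.000e-04]), 0.79)]
34.1 [ 0.52110979 -0.28573949  0.2616752 ] yaw 30.534715628059626 tilt 0.001972296215534566 M [-0.101 -0.044  0.056] F [-0.49 -0.23  0.24] 90.08031380362809 0.054558901510160254
```

The mean vertical load is about 0.6 N (the cap only), so the jar is staying down. Lifting the remaining 32 mm.

Emit:
arm_command([
  {"claw": 1, "tx": 0, "ty": 0, "tz": -0.004, "ax": 0, "ay": 0, "az": 0},
  {"claw": 1, "tx": 0, "ty": 0, "tz": -0.004, "ax": 0, "ay": 0, "az": 0},
  {"claw": 1, "tx": 0, "ty": 0, "tz": -0.004, "ax": 0, "ay": 0, "az": 0},
  {"claw": 1, "tx": 0, "ty": 0, "tz": -0.004, "ax": 0, "ay": 0, "az": 0},
  {"claw": 1, "tx": 0, "ty": 0, "tz": -0.004, "ax": 0, "ay": 0, "az": 0},
  {"claw": 1, "tx": 0, "ty": 0, "tz": -0.004, "ax": 0, "ay": 0, "az": 0},
  {"claw": 1, "tx": 0, "ty": 0, "tz": -0.004, "ax": 0, "ay": 0, "az": 0},
  {"claw": 1, "tx": 0, "ty": 0, "tz": -0.003, "ax": 0, "ay": 0, "az": 0},
  {"claw": 1, "tx": 0, "ty": 0, "tz": -0.001, "ax": 0, "ay": 0, "az": 0},
  {"claw": 1, "tx": 0, "ty": 0, "tz": 0, "ax": 0, "ay": 0, "az": 0},
])

```text
clock: 34.93
tcp_pos: [0.5212, -0.2858, 0.2941]
orientation: [1.558, 2.727, 0.0]
contact_force: [0.4, -0.1, -1.2]
grip_width: 0.0544
gripper_force: 90.1
```

Emit:
arm_command([
  {"claw": 1, "tx": 0, "ty": 0, "tz": 0, "ax": 0, "ay": 0, "az": 0},
  {"claw": 1, "tx": 0, "ty": 0, "tz": 0, "ax": 0, "ay": 0, "az": 0},
  {"claw": 1, "tx": 0, "ty": 0, "tz": 0, "ax": 0, "ay": 0, "az": 0},
  {"claw": 1, "tx": 0, "ty": 0, "tz": 0, "ax": 0, "ay": 0, "az": 0},
  {"claw": 1, "tx": 0, "ty": 0, "tz": 0, "ax": 0, "ay": 0, "az": 0},
  {"claw": 1, "tx": 0, "ty": 0, "tz": 0, "ax": 0, "ay": 0, "az": 0},
  {"claw": 1, "tx": 0, "ty": 0, "tz": 0, "ax": 0, "ay": 0, "az": 0},
  {"claw": 1, "tx": 0, "ty": 0, "tz": 0, "ax": 0, "ay": 0, "az": 0},
  {"claw": 1, "tx": 0, "ty": 0, "tz": 0, "ax": 0, "ay": 0, "az": 0},
  {"claw": 1, "tx": 0, "ty": 0, "tz": 0, "ax": 0, "ay": 0, "az": 0},
])

```text
clock: 35.77
tcp_pos: [0.5211, -0.2857, 0.2937]
orientation: [-1.558, -2.728, -0.0]
contact_force: [0.2, 0.2, 1.0]
grip_width: 0.0546
gripper_force: 90.1
```

```bash
python3 - <<'E'
from h import *
for c in ('scene','top'):
    for i in range(2):
        m,Rc,p=cam(c); f=r.grab_frame(c)
        for t in ['jar','cap','mouth','red_tube','white_tube']: print(c,t,[(np.round(Rc@np.array(d['location'])+p,3),round(d['confidence'],2)) for d in r.tip_of(t,c)[:3]])
E
python3 st.py
```

```text
scene jar [(array([ 0.523, -0.288,  0.01 ]), 0.85)]
scene cap [(array([ 0.52 , -0.288,  0.127]), 0.75), (array([ 0.64 , -0.318,  0.001]), 0.59), (array([ 0.482, -0.435,  0.001]), 0.58)]
scene mouth [(array([ 0.518, -0.283,  0.106]), 0.55)]
scene red_tube [(array([0.56 , 0.056, 0.014]), 0.6)]
scene white_tube [(array([0.556, 0.002, 0.013]), 0.82), (array([ 0.381, -0.146,  0.001]), 0.71), (array([ 0.458,  0.214, -0.   ]), 0.19)]
scene jar [(array([ 0.52 , -0.286,  0.015]), 0.88)]
scene cap [(array([ 0.477, -0.433,  0.   ]), 0.67), (array([ 0.64 , -0.321, -0.001]), 0.65), (array([ 0.521, -0.289,  0.125]), 0.58)]
scene mouth [(array([ 0.52 , -0.285,  0.11 ]), 0.56)]
scene red_tube [(array([0.56 , 0.056, 0.015]), 0.82)]
scene white_tube [(array([0.557, 0.003, 0.013]), 0.51)]
top jar [(array([ 0.519, -0.29 ,  0.008]), 0.58)]
top cap [(array([ 0.641, -0.314,  0.001]), 0.81), (array([ 0.527, -0.287,  0.128]), 0.51)]
top mouth [(array([ 0.525, -0.288,  0.113]), 0.88)]
top red_tube [(array([ 0.666, -0.197,  0.004]), 0.68), (array([0.557, 0.059, 0.013]), 0.59), (array([ 0.378, -0.144,  0.   ]), 0.58)]
top white_tube [(array([0.558, 0.007, 0.014]), 0.56)]
top jar [(array([ 0.52 , -0.29 ,  0.005]), 0.72)]
top cap [(array([ 0.642, -0.316,  0.001]), 0.95), (array([ 0.527, -0.285,  0.128]), 0.76)]
top mouth [(array([ 0.522, -0.286,  0.115]), 0.84)]
top red_tube [(array([ 0.554, -0.054,  0.015]), 0.52), (array([0.556, 0.06 , 0.014]), 0.46)]
top white_tube [(array([ 0.381, -0.144,  0.003]), 0.55), (array([0.555, 0.002, 0.016]), 0.52)]
36.9667 [ 0.52110425 -0.28574915  0.2936916 ] yaw 30.5326478009153 tilt 0.0024412408970061372 M [-0.007 -0.014 -0.021] F [ 0.73  0.44 -0.43] 90.07053292240016 0.054600541566446725
```

The cap is about 2 cm above the mouth (z ≈ 0.127 against 0.109), the jar is seated, and both tubes are down. Handing in.

```bash
python3 -c "
from bench import r
print(r.hand_in())"
```

```text
the job is handed in; nothing more can be done
None
```

I handed the job in with the red-capped tube down in the one-dot pocket, the white-capped tube down in the two-dot pocket, and the yellow cap held level about 2 cm above the seated jar's open mouth; the hand-in did not return a verdict.

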